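Screen the salvaged parts at the repair bench

TASK

Take the orange-handled scoop by its handle and tip its mixed parts onto the bars of the sorting screen, so that the two brass spacers drop through and the big heatsink stays on top. Set the emptied scoop back down flat on the bench, and pick the heatsink off the bars and lay it in the blue tray joined to the screen.

Things in the scene. Friction and masses are not known exactly. Their poses are not given: they have to be found in the camera images.
- scoop_handle (a point): Orange upright plate handle of an aluminium scoop, 10 (x) x 40 (y) mm, top 80 mm above the scoop's underside; point 60 mm above it. z up; pan on the -x side, open front edge 105 mm along -x, facing the robot's left at first. Pan 86 mm wide, 100 long, floor 3, walls 24 high at sides and back. Loose, 240 g loaded. Parts slide out at 55 degrees of tilt. The green-handled scoop is another.
- heatsink_center (a point): Centre of the dark finned heatsink, the oversize part: a rigid block 46 x 46 mm (its x and y) and 24 mm high (its z), about 80 g, too big for the bars. Starts flat in the orange-handled scoop, about 40 mm in front of the handle. May be gripped across either pair of upright sides.
- spacer_a: First brass hexagonal spacer, 10 mm across flats, 12 mm long along its x, origin at its centre, 10 g; starts lying in the orange-handled scoop nearer the open front. Passes between the bars.
- spacer_b: Second brass spacer, the same.
- screen: Sorting screen, fixed. Origin on the bench under the centre of the barred box; z up, y away from the robot, to the blue tray. Box inside 180 (x) x 171 (y) mm, walls 5, rims 60 mm above the bench. 4 mm bars along x, 18 mm gaps, tops at 53 mm; box floor at 4 mm. Blue tray joined on at +y: centre x 0, y 140.5 mm, inside 100 x 100 mm, floor at 50 mm, rims at 60 mm. Yaw may differ by 12 degrees.
Mind the look-alikes: they are no part of the job. What is shaped like the part that bears heatsink_center but brown or turquoise is not meant.

How it is judged:
On the way, in this order (a step that is already met when the one before it is completed fails the run):
1. the orange-handled scoop is being tilted at the screen with the heatsink still in it (angle between scoop_handle's own z axis and vertical above 0.2 rad and distance between heatsink_center and scoop_handle below 0.095 m and horizontal distance between heatsink_center and screen below 0.18 m), for 0.02 s.
2. the heatsink lies on the bars and both spacers have dropped through into the box, with the heatsink clear of the scoop (x of heatsink_center in the frame of screen between -0.09 and 0.09 m and y of heatsink_center in the frame of screen between -0.0855 and 0.0855 m and z of heatsink_center in the frame of screen between 0.055 and 0.085 m and x of spacer_a in the frame of screen between -0.09 and 0.09 m and y of spacer_a in the frame of screen between -0.0855 and 0.0855 m and z of each of spacer_a, spacer_b in the frame of screen below 0.035 m and x of spacer_b in the frame of screen between -0.09 and 0.09 m and y of spacer_b in the frame of screen between -0.0855 and 0.0855 m and distance between heatsink_center and scoop_handle above 0.06 m), for 0.2 s.
At the end, for the whole second after the job is handed in: The heatsink rests in the blue tray, centre inside it and 55 to 80 mm above the bench, still and released; both spacers are in the barred box, centres under 35 mm above the bench; the orange-handled scoop stands upright within 10 degrees on the bench, handle point 50 to 75 mm up (x of heatsink_center in the frame of screen between -0.05 and 0.05 m and y of heatsink_center in the frame of screen between 0.0905 and 0.1905 m and z of heatsink_center in the frame of screen between 0.055 and 0.08 m and x of spacer_a in the frame of screen between -0.09 and 0.09 m and y of spacer_a in the frame of screen between -0.0855 and 0.0855 m and z of each of spacer_a, spacer_b in the frame of screen below 0.035 m and x of spacer_b in the frame of screen between -0.09 and 0.09 m and y of spacer_b in the frame of screen between -0.0855 and 0.0855 m and angle between scoop_handle's own z axis and vertical below 0.17 rad and height (world z) of scoop_handle between 0.05 and 0.075 m and linear speed of heatsink below 0.02 m/s); the robot touches nothing.
It also fails if it takes over 64 s, if anything falls off the work surface, if the arm or the gripper's body presses on something with over 40 N, if the wrist force passes 120 N, or if a joint passes its speed limit or range.

ROBOT

A 6-joint arm with a two-finger parallel gripper is mounted at the origin on the work surface. World frame = base frame: x ahead of the robot, y to its left, z up, the work surface at z = 0. Lengths are in m, angles in rad, forces in N, time in s.
With the tool pointing down it reaches from about 0.375 to 0.9 m from the base axis. Payload 3.1 kg.
Tool frame: the origin (TCP) lies at the very end of the fingers, on their centre line; the grasp point (between the pads) lies 19 mm behind it; z points along the fingers, y is the direction in which the jaws open and shut (so a half turn about z gives the same grasp; the last joint's range is limited). The gripper opens to 85 mm and grips with 20 to 120 N. Pads are 22 mm wide; open, the fingers measure 114 mm over their backs; the gripper's body (76 mm by 85 mm) begins 54 mm behind the grasp point. The pads swing forward as they close: fully open they stand 13 mm farther back than shut.
Start: joints at [-1.482, 0.527, 1.433, -0, 1.181, -0.178], TCP at [0.165, -0.603, 0.208] pointing down, gripper open.
Joint ranges: [-3.08, 3.08], [-0.75, 2.2], [0.22, 2.44], [-1.43, 4.57], [0, 2.65], [-2.85, 2.85]. Speed limits (rad/s): [2.79, 2.79, 3.14, 3.14, 3.14, 3.14].

INTERFACE

Orientations are given as a unit quaternion [x, y, z, w].
In Python, from station import * gives the robot as it stands.
- The arm moves only by the tool jog_arm, never from a script. Its argument "motion" is a list of rows, each a list of 5 numbers: the shift along the world's x, y, z in cm, then the turn about the world's z in degrees, then the closure in counts, from 0 (fully open) to 255 (shut). In form: [[tx, ty, tz, yaw, jaw], ...]. A call has 1 to 10 rows; each row shifts and turns the pose as measured when the row begins; what a row does not reach is not made up. A row lasts 1/12 s, in which the tool goes at most 41.7 mm and 7.16 degrees, less where a joint would pass 70% of its speed; a pose out of reach is approached as far as the arm can. A call with a gripper value outside its range is refused whole. The fingers move at their own pace and stop on an object; "squeeze" is the grip in N (left out, the last holds). Time passes only in rows, so rows that do not move let the fingers close. It gives the time, the measured TCP pose, the force and the opening at its end, in the units of the state.
- sense(): the state, without advancing time (a new reading comes with each control period).
- snapshot(name): name is "side" or "top" or "wrist"; returns a dict with "img" (384x512x3 uint8, red, green, blue), "depth" (384x512 float32, m along the optical axis (not along the pixel's ray), 0 where there is no reading), "intrinsics" (3x3 intrinsics, pixels), "eye" and "attitude" of the camera in the world. Camera axes: x right, y down, z forward; pixel columns grow to the right and rows downward; lengths in m; the calibration is good to about 2 mm. The wrist camera is an equidistant fisheye: a pixel r from the principal point sees the ray r / f radians off the axis. A picture is of the moment at which its call begins.
- sign_off(): hands the job in, once; it reports no verdict.
The state is a dict: "t": time; "q": joint angles; "qd": joint speeds; "tau": joint torques, N m; "tcp_pos": TCP position; "tool_rot": TCP orientation; "force": force on the tool from outside, world axes, zero at the start; "ft_torque": the same for the moment, N m; "finger_gap": opening from 0.0 (shut) to 1.0 (fully open).
Only numpy, scipy, OpenCV 4.12 (cv2) and the standard library are available. Lean on these libraries where they do the work, as an engineer would, in place of code of your own. Each camera call takes 0.05 s, during which the arm holds its last target.

## Working session

There is one attempt and no reset: what is moved stays moved. The work goes in short steps, Python scripts to look and compute and a tool call to move; the robot and the scene stay as the last step left them, time stands still between calls to the robot, and variables do not carry over. Pictures are saved under pics/ and viewed, and the job is handed in when it is done.

Besides the shell and the picture viewer there is one more tool, called after ">>>" in YAML: its name, and indented under it one key for each argument. jog_arm: Moves the arm, as the interface text tells. Its arguments: {"type":"object","properties":{"motion":{"type":"array","items":{"type":"array","items":{"type":"number"}}},"squeeze":{"type":"number"}},"required":["motion"]}

```bash
ls -la; mkdir -p pics; cat > h.py <<'E'
from station import *
import numpy as np, cv2
from scipy.spatial.transform import Rotation as R
def att(s):
    a=np.array(s["attitude"],float)
    return a if a.shape==(3,3) else R.from_quat(a).as_matrix()
def save(n,f):
    s=snapshot(n); cv2.imwrite("pics/"+f,s["img"][:,:,::-1]); np.savez("pics/"+f[:-4]+".npz",img=s["img"],depth=s["depth"],K=s["intrinsics"],eye=s["eye"],A=att(s)); return s
def load(f): return np.load("pics/"+f+".npz")
def pts(d):
    z=d["depth"]; v,u=np.mgrid[:z.shape[0],:z.shape[1]]; K=d["K"]
    c=np.stack([(u-K[0,2])/K[0,0]*z,(v-K[1,2])/K[1,1]*z,z],-1)
    return c@d["A"].T+d["eye"]
E
python3 - <<'E'
from h import *
print(sense())
for n in("side","top","wrist"):
    s=save(n,n+"0.png"); print(n,s["intrinsics"],s["eye"],s["attitude"])
E
```

```text
total 12
drwxr-xr-x  3 agent agent 4096 Dec  6 22:29 .
drwxr-xr-x 23 root  root  4096 Dec  6 22:29 ..
drwxr-xr-x  2 agent agent 4096 Dec  6 22:29 pics
{'t': 0.0, 'q': array([-1.48250314e+00,  5.28470868e-01,  1.43390728e+00, -1.18510948e-05,
        1.18137931e+00, -1.78483490e-01]), 'qd': array([-0.00159509,  0.00058625,  0.00072878,  0.00132369, -0.00051942,
        0.00029803]), 'tau': array([-8.24470135e-04, -4.42353487e+01, -1.78024185e+01, -2.28643626e-04,
        8.46963987e-03,  1.21415718e-05]), 'tcp_pos': array([ 0.16473122, -0.60210866,  0.20692919]), 'tool_rot': array([ 9.91116078e-01,  1.32995298e-01,  4.33207045e-05, -1.08154998e-03]), 'force': array([ 0.52457031,  1.02121412, -0.69619121]), 'ft_torque': array([ 0.00332345, -0.01073068, -0.0255477 ]), 'finger_gap': 1.0009748815944428}
side [[442.17562651   0.         255.07186655]
 [  0.         442.17562651 187.48038136]
 [  0.           0.           1.        ]] [0.25595033 0.74556788 0.73224713] [-0.11565276  0.89490468 -0.42595421  0.06582606]
top [[368.57065305   0.         257.64747364]
 [  0.         368.57065305 194.38247931]
 [  0.           0.           1.        ]] [ 0.35912977 -0.04509215  1.21484164] [ 0.70982126 -0.70212331  0.04625117 -0.0322096 ]
wrist [[297.31863964   0.         252.9662548 ]
 [  0.         297.31863964 191.00834804]
 [  0.           0.           1.        ]] [ 0.2421584  -0.58184293  0.37201324] [ 0.78434356 -0.59920714 -0.09810836  0.12700686]
```

View pics/top0.png

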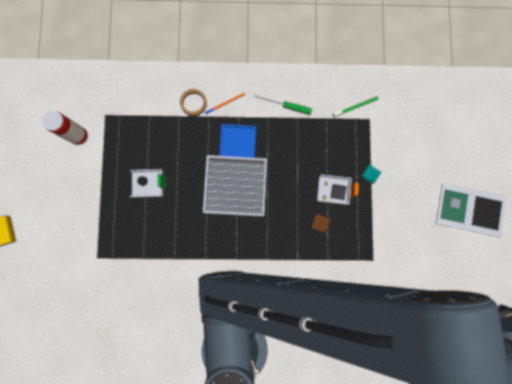

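View pics/side0.png

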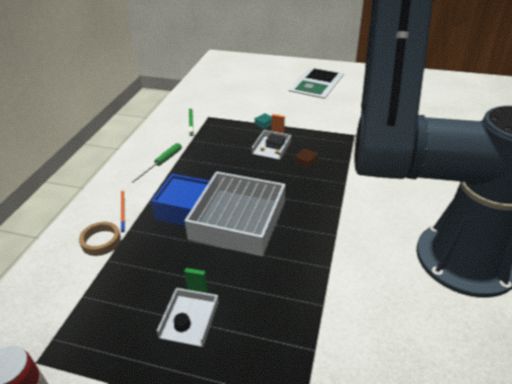

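View pics/wrist0.png

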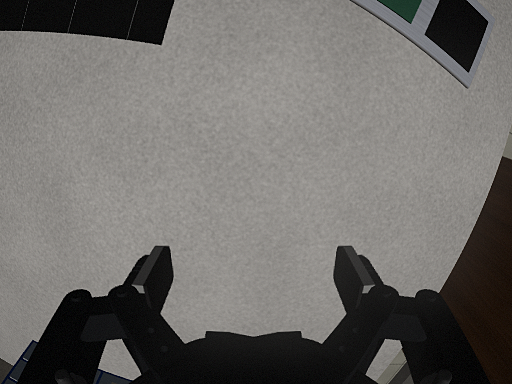

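```bash
python3 - <<'E'
from h import *
d=load("top0");P=pts(d);hsv=cv2.cvtColor(d["img"],cv2.COLOR_RGB2HSV)
def blob(lo,hi,box):
    m=cv2.inRange(hsv,np.array(lo),np.array(hi)); k=np.zeros_like(m);k[box[1]:box[3],box[0]:box[2]]=1;m*=k
    ys,xs=np.nonzero(m); return m,np.c_[xs,ys]
def rep(n,px):
    p=P[px[:,1],px[:,0]]; print(n,len(px),px.mean(0),"min",p.min(0).round(3),"max",p.max(0).round(3),"mean",p.mean(0).round(4),cv2.minAreaRect((p[:,:2]*1000).astype(np.float32)))
m,px=blob((5,150,120),(18,255,255),(340,170,372,210));rep("handle",px)
m,px=blob((105,150,80),(125,255,255),(205,110,270,165));rep("blue",px)
m,px=blob((0,0,90),(180,60,255),(195,150,275,222));rep("screen",px)
m,px=blob((0,0,90),(180,60,255),(312,170,355,210));rep("pan",px)
q=P[px[:,1],px[:,0]];print(np.percentile(q[:,2],[5,25,50,75,95]))
v=d["img"][100:270,90:390]; cv2.imwrite("pics/z1.png",cv2.resize(v[40:140,100:300],(800,400),interpolation=cv2.INTER_CUBIC)[:,:,::-1])
E
```

```text
handle 62 [355.98387097 188.53225806] min [ 0.488 -0.405 -0.004] max [ 0.541 -0.367  0.084] mean [ 0.5104 -0.3795  0.0606] ((514.0342407226562, -385.83221435546875), (36.122379302978516, 54.144805908203125), 87.07247161865234)
blue 1143 [237.38757655 139.9343832 ] min [ 0.359 -0.061 -0.005] max [0.776 0.094 1.215] mean [ 0.664  -0.0007  0.0555] ((577.859619140625, -21.612152099609375), (437.207275390625, 140.20375061035156), 12.554793357849121)
screen 3621 [234.62303231 185.7412317 ] min [ 0.359 -0.099 -0.006] max [0.626 0.115 1.215] mean [0.5198 0.0071 0.0228] ((493.15496826171875, 9.648551940917969), (207.10362243652344, 262.60198974609375), 87.30293273925781)
pan 782 [333.32736573 188.67391304] min [ 0.359 -0.381 -0.006] max [ 0.566 -0.045  1.215] mean [ 0.5153 -0.3181  0.0124] ((476.9927062988281, -206.5104217529297), (122.64348602294922, 380.4586181640625), 18.268756866455078)
[-0.00185893  0.00154857  0.00405074  0.01278826  0.02596779]
```

View pics/z1.png

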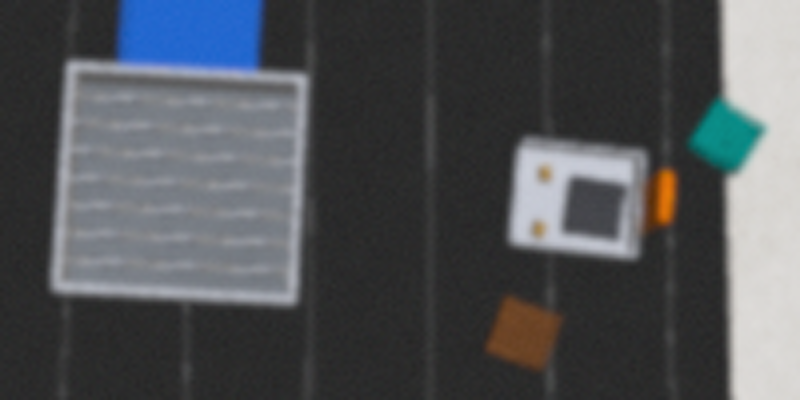

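```bash
cat >> h.py <<'E'
def ray(d,u,v,z):
    K=d["K"]; r=d["A"]@np.array([(u-K[0,2])/K[0,0],(v-K[1,2])/K[1,1],1]); return d["eye"]+r*(z-d["eye"][2])/r[2]
E
python3 - <<'E'
from h import *
d=load("top0")
c=lambda x,y,z:ray(d,190+(x+.5)/4-.5,140+(y+.5)/4-.5,z).round(4)
S=[c(*p,.06) for p in((66,60),(309,73),(299,306),(51,295))]
print("screen",S,np.mean(S,0)); 
for i in range(4):
    e=S[(i+1)%4]-S[i];print(np.linalg.norm(e),np.degrees(np.arctan2(e[1],e[0])))
C=[c(*p,.024) for p in((519,136),(648,150),(640,261),(506,247))]
print("pan",C,np.mean(C,0))
for i in range(4):
    e=C[(i+1)%4]-C[i];print(np.linalg.norm(e),np.degrees(np.arctan2(e[1],e[0])))
print("heatsink",c(595,207,.027)); print("sp",c(545,174,.008),c(538,229,.008))
hsv=cv2.cvtColor(d["img"],cv2.COLOR_RGB2HSV)
m=cv2.inRange(hsv,(5,150,80),(18,255,255)); 
print("handle top", c(668,170,.08),c(668,228,.08),c(675,198,.08),c(657,198,.08))
s=load("side0");hs=cv2.cvtColor(s["img"],cv2.COLOR_RGB2HSV);m=cv2.inRange(hs,(3,140,80),(15,255,255));m[:,:262]=0;m[:,290:]=0;m[150:]=0
ys,xs=np.nonzero(m);print(xs.min(),xs.max(),ys.min(),ys.max())
cv2.imwrite("pics/z2.png",cv2.resize(s["img"][100:220,150:330],(800,533),interpolation=cv2.INTER_CUBIC)[:,:,::-1])
E
```

```text
screen [array([0.6133, 0.0978, 0.06  ]), array([ 0.6055, -0.0957,  0.06  ]), array([ 0.4197, -0.0892,  0.06  ]), array([0.4262, 0.1048, 0.06  ])] [0.516175 0.004425 0.06    ]
0.1936571454917169 -92.3083475752008
0.18591366275774357 177.99638995675878
0.19410886120937396 88.08101391404722
0.18723090022749977 -2.1426161499490335
pan [array([ 0.563 , -0.2702,  0.024 ]), array([ 0.5528, -0.3764,  0.024 ]), array([ 0.4612, -0.3682,  0.024 ]), array([ 0.4714, -0.2587,  0.024 ])] [ 0.5121   -0.318375  0.024   ]
0.10668870605645193 -95.48615642500431
0.09196629817492924 174.88453746411935
0.10997404239182994 84.67821590175531
0.0923190662864394 -7.155808112436441
heatsink [ 0.5047 -0.3313  0.027 ]
sp [ 0.5341 -0.2946  0.008 ] [ 0.4882 -0.2883  0.008 ]
handle top [ 0.5281 -0.3763  0.08  ] [ 0.4825 -0.3754  0.08  ] [ 0.5061 -0.3813  0.08  ] [ 0.5059 -0.3672  0.08  ]
272 283 115 131
```

View pics/z2.png

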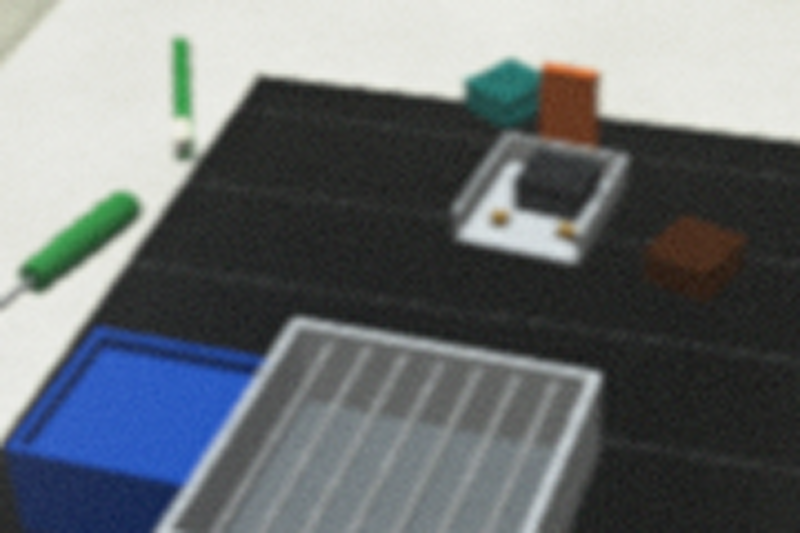

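>>> jog_arm:
  motion:
    - [3.4,2.2,0,7,0]
    - [3.4,2.2,0,7,0]
    - [3.4,2.2,0,7,0]
    - [3.4,2.2,0,7,0]
    - [3.4,2.2,0,7,0]
    - [3.4,2.2,0,7,0]
    - [3.4,2.2,0,7,0]
    - [3.4,2.2,0,7,0]
    - [3.4,2.2,0,7,0]
    - [3.4,2.2,0,6,0]
  squeeze: 60

```text
t: 0.98
tcp_pos: [0.5049, -0.3787, 0.2036]
tool_rot: [0.733, 0.681, -0.001, -0.001]
force: [-0.7, -0.7, 0.3]
finger_gap: 0.999
```

>>> jog_arm:
  motion:
    - [0.1,0.3,-3.5,-1,0]
    - [0,0,-3.5,0,0]
    - [0,0,0,0,0]

```text
t: 1.23
tcp_pos: [0.5162, -0.3691, 0.1341]
tool_rot: [0.733, 0.68, 0.0, 0.004]
force: [-0.8, 0.7, -1.2]
finger_gap: 0.995
```

```bash
python3 - <<'E'
from h import *
s=save("wrist","w1.png");print(sense()["tcp_pos"],sense()["tool_rot"]);save("top","t1.png")
E
```

```text
[ 0.51707199 -0.37042814  0.1368658 ] [7.33196372e-01 6.79994278e-01 5.77490380e-04 5.52524018e-03]
```

View pics/w1.png

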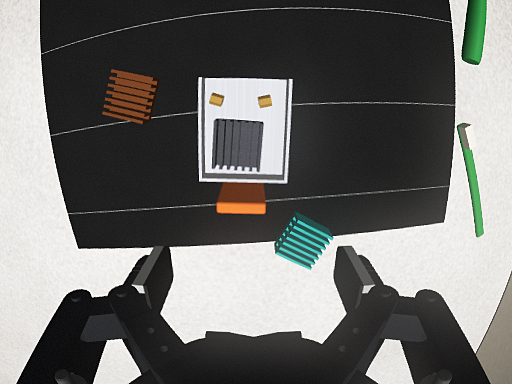

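```bash
cat >> h.py <<'E'
def fray(d,u,v,z):
    K=d["K"]; a=np.array([u-K[0,2],v-K[1,2]]); r=np.hypot(*a); t=r/K[0,0]
    c=np.array([*(a/r*np.sin(t)),np.cos(t)]) if r>0 else np.array([0,0,1.]); w=d["A"]@c
    return d["eye"]+w*(z-d["eye"][2])/w[2]
E
python3 - <<'E'
from h import *
d=load("w1")
for n,u,v,z in(("hTL",217,203.5,.08),("hTR",266,203.5,.08),("hBL",218,213,.08),("hBR",265.5,213,.08),("panBL",200,181,.024),("panBR",287,183,.024),("panFL",199,78,.024),("panFR",292,79,.024),("hs",237,120,.027),("hsL",214,119,.027),("hsR",263,121,.027)):
    print(n,fray(d,u,v,z).round(4))
E
```

```text
hTL [ 0.4866 -0.3702  0.08  ]
hTR [ 0.5253 -0.3732  0.08  ]
hBL [ 0.4865 -0.3784  0.08  ]
hBR [ 0.5244 -0.3813  0.08  ]
panBL [ 0.464  -0.3667  0.024 ]
panBR [ 0.5483 -0.3754  0.024 ]
panFL [ 0.4739 -0.2687  0.024 ]
panFR [ 0.5582 -0.2765  0.024 ]
hs [ 0.5055 -0.3109  0.027 ]
hsL [ 0.4846 -0.308   0.027 ]
hsR [ 0.529  -0.3136  0.027 ]
```

>>> jog_arm:
  motion:
    - [-1.1,-0.5,-2,-1,0]
    - [0,0,-2,0,0]
    - [0,0,0,0,0]
    - [0,0,0,0,0]

```text
t: 1.67
tcp_pos: [0.509, -0.385, 0.1075]
tool_rot: [0.741, 0.671, 0.0, 0.016]
force: [0.3, -0.9, -0.7]
finger_gap: 0.998
```

```bash
python3 - <<'E'
from h import *
for i in range(3):
    s=sense();print(s["t"],s["tcp_pos"],s["tool_rot"],s["qd"].round(3)); snapshot("top")
E
```

```text
1.6667 [ 0.50899794 -0.38500489  0.10751216] [7.40890184e-01 6.71441932e-01 6.06060361e-05 1.57309582e-02] [-0.018 -0.004 -0.006  0.002  0.006  0.   ]
1.7167 [ 0.50910102 -0.38512856  0.10772338] [7.40877758e-01 6.71449905e-01 2.70793587e-05 1.59740879e-02] [ 0.008 -0.006 -0.002  0.002 -0.005 -0.   ]
1.7667 [ 0.50936861 -0.38494214  0.10782868] [7.40766817e-01 6.71567129e-01 1.26475168e-04 1.61894374e-02] [ 0.009 -0.001  0.004  0.004 -0.006 -0.001]
```

>>> jog_arm:
  motion:
    - [-0.2,0.4,-1.2,0,0]
    - [-0.1,0.3,-1.5,0,0]
    - [0,0.2,-1.5,0,0]
    - [0,0,-1.2,0,0]
    - [0,0,-0.8,0,0]
    - [0,0,-0.4,0,0]

```text
t: 2.32
tcp_pos: [0.5116, -0.3815, 0.05]
tool_rot: [0.741, 0.671, 0.0, 0.026]
force: [-0.8, 0.2, -0.1]
finger_gap: 1.001
```

```bash
python3 - <<'E'
from h import *
s=save("wrist","w2.png");s=sense();print(s["t"],s["tcp_pos"],s["tool_rot"])
E
```

```text
2.3667 [ 0.51137136 -0.38128007  0.04951515] [7.40739988e-01 6.71292772e-01 3.52528308e-04 2.58874670e-02]
```

View pics/w2.png

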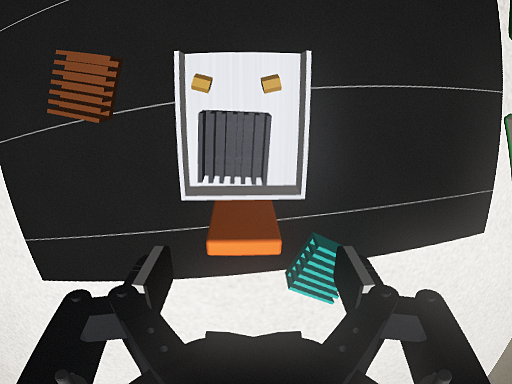

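```bash
python3 - <<'E'
from h import *
s=sense();M=R.from_quat(s["tool_rot"]).as_matrix();print(M.round(4)); 
d=load("w2")
for n,u,v,z in(("hTL",208,237,.08),("hTR",280,239,.08),("hBL",208,254,.08),("hBR",281,255,.08)): print(n,fray(d,u,v,z).round(4))
E
```

```text
[[ 0.0987  0.9945  0.0353]
 [ 0.9945 -0.0974 -0.0379]
 [-0.0342  0.0388 -0.9987]]
hTL [ 0.4876 -0.3667  0.08  ]
hTR [ 0.524  -0.3722  0.08  ]
hBL [ 0.4859 -0.3769  0.08  ]
hBR [ 0.524  -0.3821  0.08  ]
```

>>> jog_arm:
  motion:
    - [-0.3,0.4,-0.5,0,0]
    - [-0.3,0.3,-0.5,0,0]
    - [0,0,-0.3,0,60]
    - [0,0,0,0,120]
    - [0,0,0,0,255]
    - [0,0,0,0,255]
    - [0,0,0,0,255]
    - [0,0,0,0,255]

```text
t: 3.03
tcp_pos: [0.506, -0.3749, 0.0376]
tool_rot: [0.741, 0.671, 0.0, 0.028]
force: [-0.3, -0.3, -2.1]
finger_gap: 0.449
```

```bash
python3 - <<'E'
from h import *
s=save("wrist","w3.png");s=sense();print(s["t"],s["tcp_pos"],s["tool_rot"],s["force"],s["finger_gap"])
E
```

```text
3.0833 [ 0.5059827  -0.37495558  0.03751586] [7.40723262e-01 6.71233868e-01 3.76690042e-04 2.78208834e-02] [ 0.24487079 -0.00487106  0.58870565] 0.45814866084828076
```

View pics/w3.png

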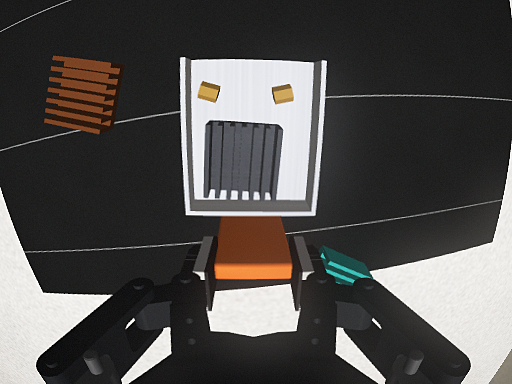

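>>> jog_arm:
  motion:
    - [0,0,0,0,255]
    - [0,0,0.5,0,255]
    - [0,0,0.8,0,255]
    - [0,0,0.8,0,255]
    - [0,0,0.5,0,255]
    - [0,0,0.2,0,255]

```text
t: 3.58
tcp_pos: [0.5052, -0.3744, 0.0667]
tool_rot: [0.741, 0.671, 0.0, 0.027]
force: [-1.0, -0.9, -2.4]
finger_gap: 0.448
```

```bash
python3 - <<'E'
from h import *
s=save("side","s4.png");s=sense();print(s["t"],s["tcp_pos"],s["tool_rot"],s["force"],s["finger_gap"])
a=load("s4")["img"][100:220,150:330];b=save("wrist","w4.png")["img"]
cv2.imwrite("pics/z4.png",np.hstack([cv2.resize(a,(400,267)),cv2.resize(b,(400,267))])[:,:,::-1])
E
```

```text
3.6333 [ 0.50548926 -0.37459306  0.06703741] [7.40659264e-01 6.71334320e-01 2.58214125e-04 2.70927808e-02] [-0.93798287 -0.16221817 -1.0635684 ] 0.4501400780997864
```

View pics/z4.png

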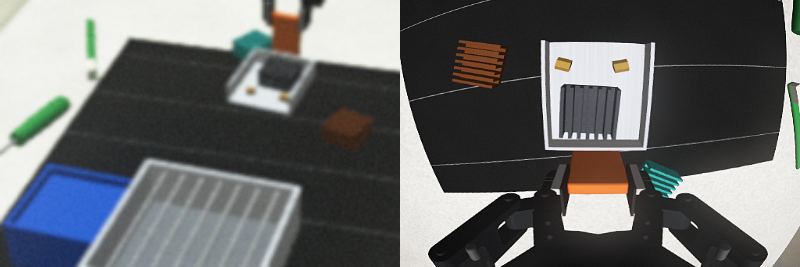

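>>> jog_arm:
  motion:
    - [0,0.3,0.8,0,255]
    - [0,0.6,1.2,0,255]
    - [0,1,1.2,1,255]
    - [0,1.4,1.2,1,255]
    - [0,1.8,0.8,1,255]
    - [0.1,2.1,0.4,0,255]
    - [0.1,2.3,0,0,255]
    - [0.1,2.4,0,0,255]
    - [0.1,2.4,0,0,255]
    - [0.1,2.4,0,0,255]

```text
t: 4.52
tcp_pos: [0.5096, -0.1978, 0.1334]
tool_rot: [0.721, 0.692, 0.002, 0.031]
force: [0.7, 0.4, -2.1]
finger_gap: 0.45
```

>>> jog_arm:
  motion:
    - [0,2.4,0,0,255]
    - [0,2.3,0,0,255]
    - [0,2.1,0,0,255]
    - [0,1.8,0,0,255]
    - [0,1.5,0,0,255]
    - [0,1.2,0,0,255]
    - [0,0.8,0,0,255]
    - [0,0.4,0,0,255]
    - [0,0.2,0,0,255]
    - [0,0,0,0,255]

```text
t: 5.35
tcp_pos: [0.5015, -0.0461, 0.1416]
tool_rot: [0.714, 0.699, 0.003, 0.029]
force: [0.4, 0.2, -2.2]
finger_gap: 0.447
```

```bash
cat >> h.py <<'E'
def look(tag):
    s=sense();print(s["t"],s["tcp_pos"].round(4),s["force"].round(1),s["finger_gap"].round(3));M=R.from_quat(s["tool_rot"]).as_matrix();print("tool z",M[:,2].round(3),"tool y deg",np.degrees(np.arctan2(M[1,1],M[0,1])).round(2))
    a=save("side",tag+"s.png")["img"];b=save("wrist",tag+"w.png")["img"]
    cv2.imwrite("pics/"+tag+".png",np.hstack([cv2.resize(a[90:310,110:370],(400,338),interpolation=cv2.INTER_CUBIC),cv2.resize(b,(400,338))])[:,:,::-1])
E
python3 -c "
from h import *
look('a5')"
```

```text
Traceback (most recent call last):
  File "h.py", line 21, in look
    s=sense();print(s["t"],s["tcp_pos"].round(4),s["force"].round(1),s["finger_gap"].round(3));M=R.from_quat(s["tool_rot"]).as_matrix();print("tool z",M[:,2].round(3),"tool y deg",np.degrees(np.arctan2(M[1,1],M[0,1])).round(2))
                                                                     ^^^^^^^^^^^^^^^^^^^^^
AttributeError: 'float' object has no attribute 'round'
```

```bash
sed -i 's/s\["finger_gap"\].round(3)/round(s["finger_gap"],3)/' h.py
python3 -c "
from h import *
look('a5')"
```

```text
5.35 [ 0.5015 -0.0461  0.1416] [ 0.4  0.2 -2.2] 0.447
tool z [ 0.046 -0.037 -0.998] tool y deg -1.15
```

View pics/a5.png

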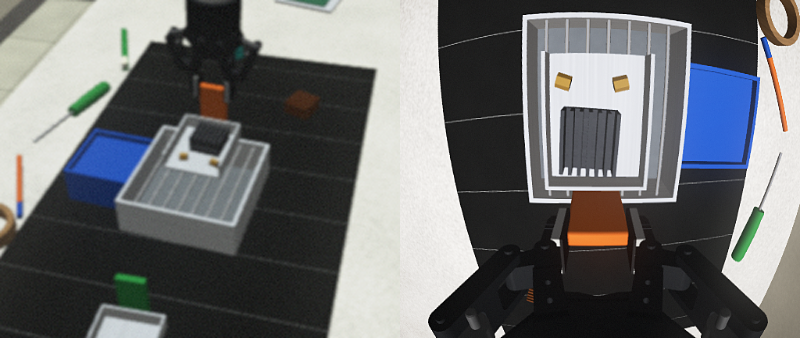

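>>> jog_arm:
  motion:
    - [0.2,0,-0.5,-1,255]
    - [0.3,0,-0.9,0,255]
    - [0.3,0,-1,0,255]
    - [0.2,0,-0.8,0,255]
    - [0.1,0,-0.5,0,255]
    - [0,0,-0.2,0,255]
    - [0,0,0,0,255]
  squeeze: 35

```text
t: 6.03
tcp_pos: [0.5146, -0.0504, 0.0965]
tool_rot: [0.723, 0.69, 0.002, 0.029]
force: [-0.3, 0.3, -2.1]
finger_gap: 0.45
```

```bash
python3 -c "
from h import *
look('a6')"
```

```text
6.0333 [ 0.5146 -0.0504  0.0965] [-0.3  0.3 -2.1] 0.45
tool z [ 0.044 -0.039 -0.998] tool y deg -2.61
```

View pics/a6.png

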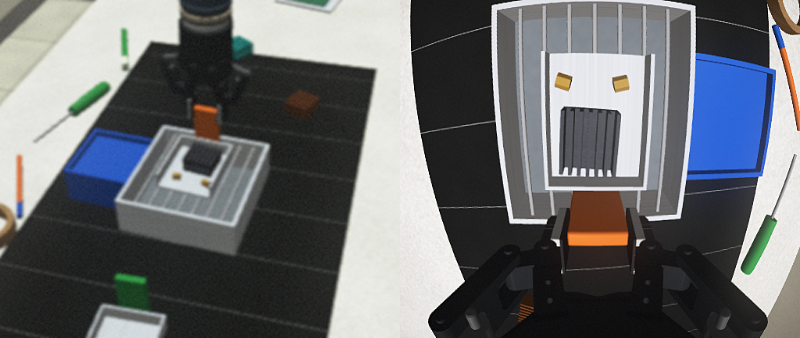

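>>> jog_arm:
  motion:
    - [0,0.4,-0.2,0,255]
    - [0,0.7,-0.1,0,255]
    - [0,0.8,0,0,255]
    - [0,0.7,0,0,255]
    - [0,0.5,0,0,255]
    - [0,0.3,0,0,255]
    - [0,0.3,0,0,255]

```text
t: 6.72
tcp_pos: [0.5155, -0.0094, 0.0957]
tool_rot: [0.723, 0.691, 0.004, 0.031]
force: [0.0, -4.6, 1.6]
finger_gap: 0.453
```

>>> jog_arm:
  motion:
    - [0,-0.2,-0.3,0,255]
    - [0,0,-0.1,0,255]
    - [0,0,0,0,255]

```text
t: 6.97
tcp_pos: [0.5157, -0.0105, 0.0919]
tool_rot: [0.722, 0.691, 0.004, 0.032]
force: [0.7, -0.2, -2.7]
finger_gap: 0.45
```

```bash
python3 -c "
from h import *
look('a7')"
```

```text
6.9667 [ 0.5157 -0.0105  0.0919] [ 0.7 -0.2 -2.7] 0.45
tool z [ 0.05  -0.04  -0.998] tool y deg -2.44
```

View pics/a7.png

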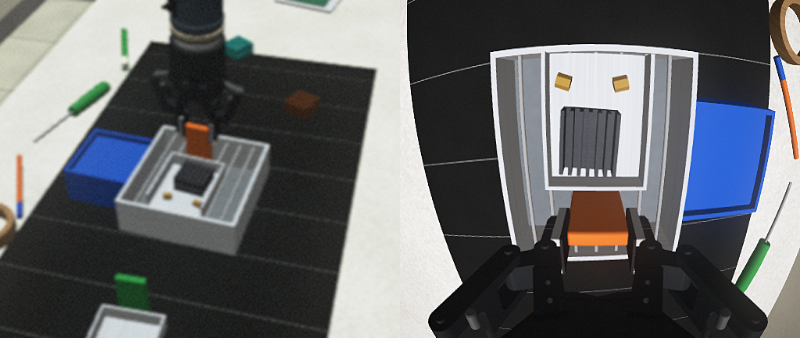

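>>> jog_arm:
  motion:
    - [0,0.3,0.4,0,255]
    - [0,0.4,0.5,0,255]
    - [0,0.4,0.5,0,255]
    - [0,0.2,0.2,0,255]
    - [0,0,0,0,255]

```text
t: 7.48
tcp_pos: [0.516, 0.0003, 0.1093]
tool_rot: [0.721, 0.692, 0.002, 0.033]
force: [0.3, -2.3, -4.2]
finger_gap: 0.448
```

```bash
python3 -c "
from h import *
look('a8')"
```

```text
7.4833 [5.160e-01 3.000e-04 1.093e-01] [ 0.3 -2.3 -4.2] 0.448
tool z [ 0.049 -0.045 -0.998] tool y deg -2.29
```

View pics/a8.png

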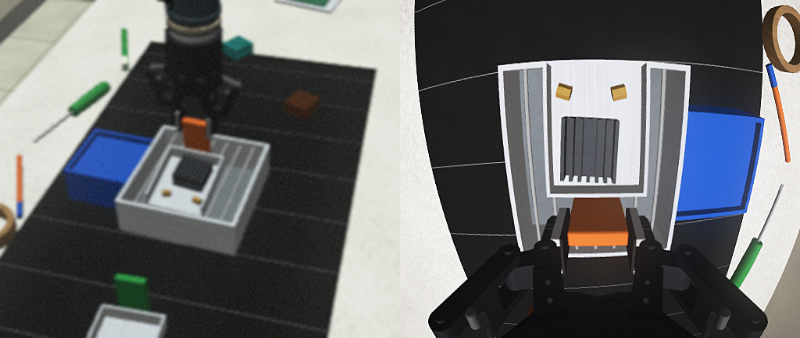

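>>> jog_arm:
  motion:
    - [0,0.3,0.3,0,255]
    - [0,0.45,0.42,0,255]
    - [0,0.45,0.42,0,255]
    - [0,0.4,0.33,0,255]
    - [0,0.2,0.1,0,255]
    - [0,0,0,0,255]

```text
t: 8.08
tcp_pos: [0.5157, 0.0221, 0.1265]
tool_rot: [0.723, 0.69, 0.004, 0.032]
force: [0.4, -0.3, -1.6]
finger_gap: 0.445
```

```bash
python3 -c "
from h import *
look('a9')"
```

```text
8.0833 [0.5157 0.0221 0.1265] [ 0.4 -0.3 -1.6] 0.445
tool z [ 0.049 -0.04  -0.998] tool y deg -2.59
```

View pics/a9.png

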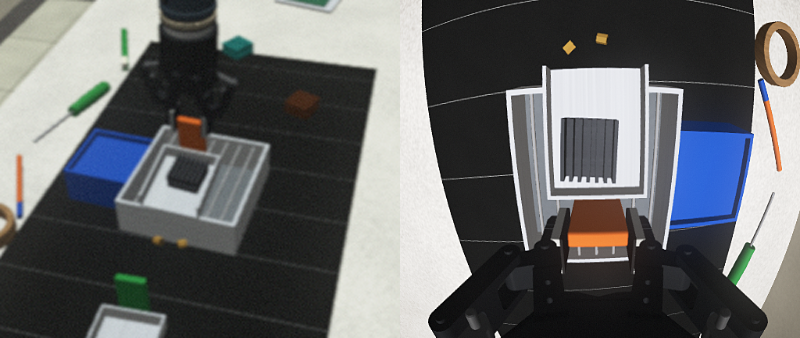

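```bash
cat >> h.py <<'E'
def tilt(tag,box,thr=150):
    d=load(tag); P=pts(d); im=d["img"]; u0,v0,u1,v1=box
    hsv=cv2.cvtColor(im,cv2.COLOR_RGB2HSV); m=np.zeros(im.shape[:2],bool); m[v0:v1,u0:u1]=True
    m&=(hsv[...,2]>thr)&(hsv[...,1]<40)&(d["depth"]>0); p=P[m]
    for _ in range(5):
        c=p.mean(0); n=np.linalg.svd(p-c)[2][2]; n*=np.sign(n[2]); r=(p-c)@n; k=abs(r)<max(2*np.std(r),.001); p=p[k]
    print("n",len(p),"normal",n.round(3),"tilt",np.degrees(np.arccos(n[2])).round(1),"c",c.round(4),"std",r.std().round(4),"y range",p[:,1].min().round(4),p[:,1].max().round(4))
E
python3 - <<'E'
from h import *
s=load("a9s")["img"]; cv2.imwrite("pics/z9.png",cv2.resize(s[150:280,180:300],(720,780),interpolation=cv2.INTER_CUBIC)[:600,:,::-1])
tilt("a9s",(205,190,255,235),180)
tilt("s4",(240,130,300,165),180)
E
```

```text
n 558 normal [-0.034  0.137  0.99 ] tilt 8.1 c [0.5231 0.0844 0.0825] std 0.0011 y range 0.0188 0.1163
n 201 normal [ 0.004 -0.001  1.   ] tilt 0.2 c [ 0.5214 -0.2971  0.0311] std 0.0011 y range -0.3619 -0.2656
```

View pics/z9.png

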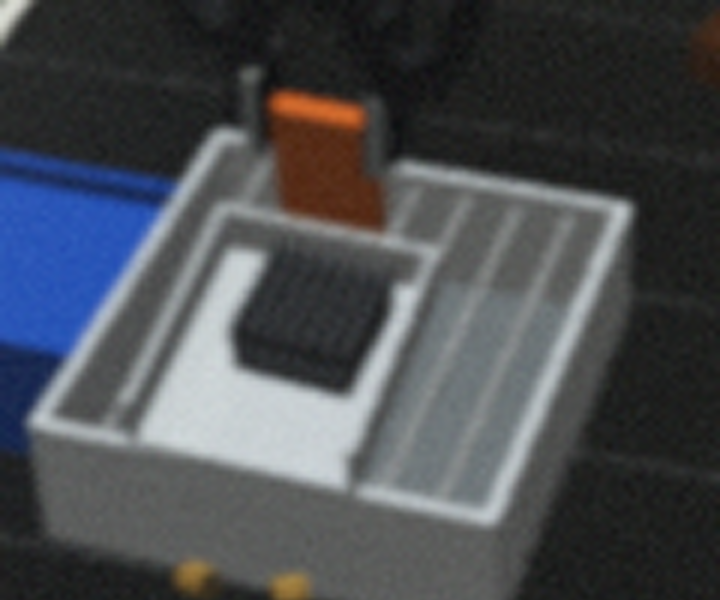

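```bash
python3 - <<'E'
from h import *
tilt("a8s",(205,190,255,235),180)
tilt("a7s",(205,190,255,235),180)
E
```

```text
n 548 normal [-0.023  0.129  0.991] tilt 7.5 c [0.522  0.0673 0.0655] std 0.0012 y range -0.0015 0.1019
n 446 normal [-0.008 -0.003  1.   ] tilt 0.5 c [0.5259 0.0651 0.0567] std 0.0013 y range -0.0169 0.1001
```

>>> jog_arm:
  motion:
    - [0,-0.3,0.5,0,255]
    - [0,-0.6,0.7,0,255]
    - [0,-1.0,0.6,0,255]
    - [0,-1.4,0.3,0,255]
    - [0,-1.8,0,0,255]
    - [0,-2.1,0,0,255]
    - [0,-2.3,0,0,255]
    - [0,-2.3,0,0,255]
    - [0,-2.3,0,0,255]
    - [0,-2.1,0,0,255]
  squeeze: 60

```text
t: 9.02
tcp_pos: [0.5146, -0.1508, 0.1534]
tool_rot: [0.722, 0.692, 0.004, 0.033]
force: [0.6, 0.7, -2.5]
finger_gap: 0.448
```

>>> jog_arm:
  motion:
    - [0,-1.8,0,0,255]
    - [0,-1.5,0,0,255]
    - [0,-1.2,0,0,255]
    - [0,-0.8,0,0,255]
    - [0,-0.4,0,0,255]
    - [0,-0.1,0,0,255]
    - [0,0,0,0,255]

```text
t: 9.6
tcp_pos: [0.5137, -0.2235, 0.1569]
tool_rot: [0.725, 0.688, 0.004, 0.037]
force: [0.2, -0.5, -2.5]
finger_gap: 0.45
```

>>> jog_arm:
  motion:
    - [0,0,-0.5,0,255]
    - [0,0,-0.9,0,255]
    - [0,0,-1.2,0,255]
    - [0,0,-1.2,0,255]
    - [0,0,-0.9,0,255]
    - [0,0,-0.6,0,255]
    - [0,0,-0.3,0,255]
    - [0,0,0,0,255]

```text
t: 10.27
tcp_pos: [0.5127, -0.2166, 0.095]
tool_rot: [0.723, 0.69, 0.004, 0.034]
force: [-0.2, -0.5, -2.5]
finger_gap: 0.453
```

```bash
python3 -c "
from h import *
look('b1')
"
```

```text
10.2667 [ 0.5127 -0.2166  0.095 ] [-0.2 -0.5 -2.5] 0.453
tool z [ 0.053 -0.043 -0.998] tool y deg -2.58
```

View pics/b1s.png

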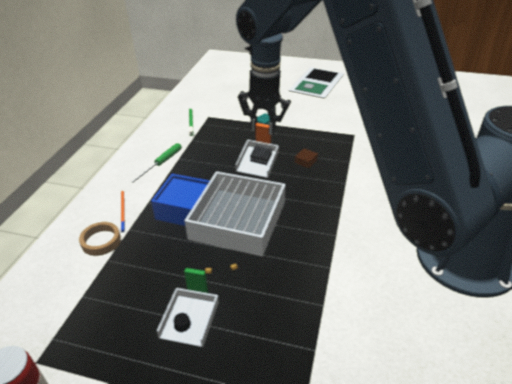

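>>> jog_arm:
  motion:
    - [0,0.3,-0.5,0,255]
    - [0,0.6,-0.5,0,255]
    - [0,0.6,-0.2,0,255]
    - [0,0.5,0,0,255]
    - [0,0.3,0,0,255]
    - [0,0.3,0,0,255]
    - [0,0.3,0.1,0,255]
  squeeze: 35

```text
t: 10.95
tcp_pos: [0.5146, -0.1862, 0.0857]
tool_rot: [0.723, 0.69, 0.005, 0.037]
force: [0.6, -0.2, -1.6]
finger_gap: 0.447
```

>>> jog_arm:
  motion:
    - [0,0.4,0.2,0,255]
    - [0,0.5,0.3,0,255]
    - [0,0.5,0.4,0,255]
    - [0,0.4,0.3,0,255]
    - [0,0.2,0.1,0,255]

```text
t: 11.37
tcp_pos: [0.5188, -0.1751, 0.103]
tool_rot: [0.72, 0.692, 0.001, 0.048]
force: [-0.4, -4.1, -2.5]
finger_gap: 0.444
```

```bash
python3 -c "
from h import *
look('b2');tilt('b2s',(235,135,282,180),180)
"
```

```text
11.3667 [ 0.5188 -0.1751  0.103 ] [-0.4 -4.1 -2.5] 0.444
tool z [ 0.069 -0.067 -0.995] tool y deg -2.13
n 342 normal [-0.049  0.281  0.959] tilt 16.5 c [ 0.5277 -0.1349  0.0537] std 0.0013 y range -0.1891 -0.1074
```

View pics/b2.png

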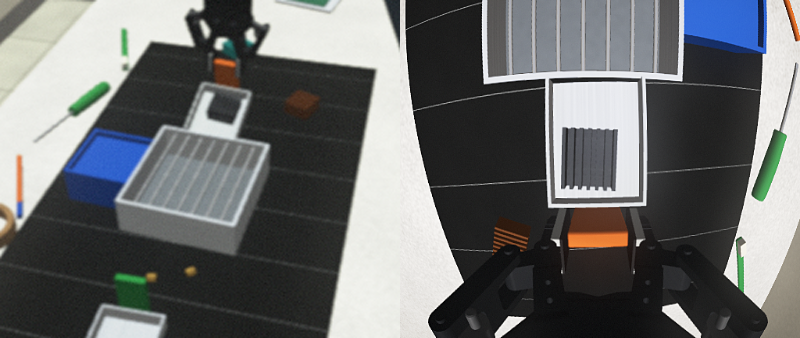

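>>> jog_arm:
  motion:
    - [0,0.4,0.2,0,255]
    - [0,0.6,0.35,0,255]
    - [0,0.6,0.35,0,255]
    - [0,0.6,0.35,0,255]
    - [0,0.5,0.25,0,255]
    - [0,0.3,0.1,0,255]

```text
t: 11.97
tcp_pos: [0.5207, -0.1538, 0.1225]
tool_rot: [0.717, 0.695, -0.003, 0.056]
force: [-1.1, -6.4, -1.2]
finger_gap: 0.446
```

```bash
python3 -c "
from h import *
look('b3');tilt('b3s',(235,135,282,185),180)
"
```

```text
11.9667 [ 0.5207 -0.1538  0.1225] [-1.1 -6.4 -1.2] 0.446
tool z [ 0.073 -0.084 -0.994] tool y deg -1.63
n 440 normal [-0.044  0.453  0.891] tilt 27.1 c [ 0.5263 -0.1286  0.0654] std 0.0015 y range -0.1816 -0.0991
```

View pics/b3.png

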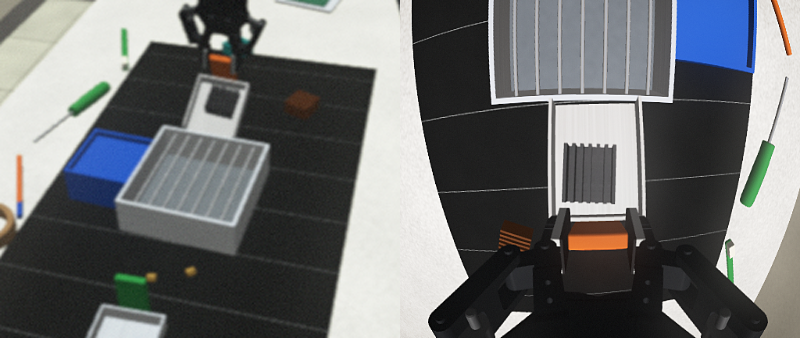

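>>> jog_arm:
  motion:
    - [0,0.4,0.1,0,255]
    - [0,0.6,0.2,0,255]
    - [0,0.6,0.2,0,255]
    - [0,0.5,0.15,0,255]
    - [0,0.3,0.05,0,255]

```text
t: 12.48
tcp_pos: [0.5223, -0.1356, 0.1329]
tool_rot: [0.715, 0.696, -0.006, 0.062]
force: [-1.2, -5.0, 0.2]
finger_gap: 0.449
```

```bash
python3 -c "
from h import *
look('b4');tilt('b4s',(235,135,282,185),180)
"
```

```text
12.4833 [ 0.5223 -0.1356  0.1329] [-1.2 -5.   0.2] 0.449
tool z [ 0.077 -0.096 -0.992] tool y deg -1.35
n 447 normal [-0.038  0.579  0.815] tilt 35.4 c [ 0.5268 -0.1227  0.0713] std 0.0016 y range -0.1738 -0.0971
```

View pics/b4.png

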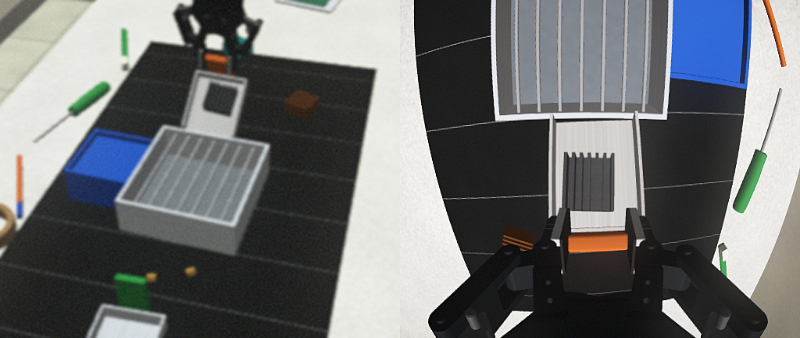

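>>> jog_arm:
  motion:
    - [0,0.4,0,0,255]
    - [0,0.6,0.1,0,255]
    - [0,0.5,0.1,0,255]
    - [0,0.3,0,0,255]

```text
t: 12.92
tcp_pos: [0.5233, -0.121, 0.1372]
tool_rot: [0.715, 0.697, -0.007, 0.065]
force: [-1.2, -3.9, 3.5]
finger_gap: 0.45
```

```bash
python3 -c "
from h import *
look('b5');tilt('b5s',(235,135,282,185),180)
"
```

```text
12.9167 [ 0.5233 -0.121   0.1372] [-1.2 -3.9  3.5] 0.45
tool z [ 0.079 -0.103 -0.992] tool y deg -1.23
n 191 normal [-0.025  0.68   0.733] tilt 42.9 c [ 0.5288 -0.146   0.0987] std 0.0017 y range -0.1665 -0.099
```

View pics/b5.png

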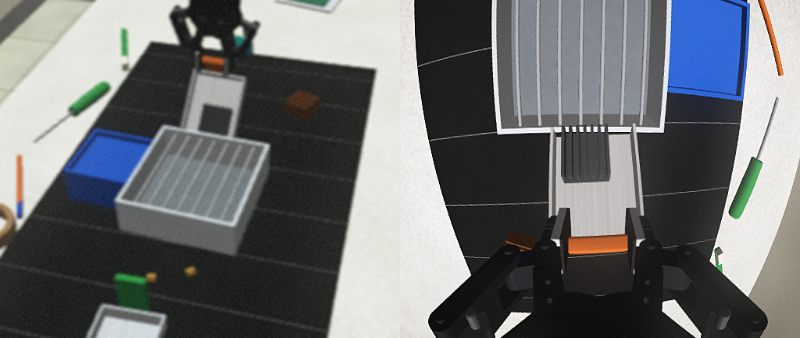

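>>> jog_arm:
  motion:
    - [0,0,0.2,0,255]
    - [0,0.1,0.4,0,255]
    - [0,0.1,0.4,0,255]
    - [0,0.1,0.3,0,255]
    - [0,0.1,0.1,0,255]
  squeeze: 60

```text
t: 13.43
tcp_pos: [0.5212, -0.1132, 0.1495]
tool_rot: [0.716, 0.696, -0.006, 0.059]
force: [-0.6, -0.2, -1.5]
finger_gap: 0.447
```

```bash
python3 -c "
from h import *
look('b6');tilt('b6s',(235,125,282,185),180)
"
```

```text
13.4333 [ 0.5212 -0.1132  0.1495] [-0.6 -0.2 -1.5] 0.447
tool z [ 0.074 -0.094 -0.993] tool y deg -1.45
n 603 normal [-0.036  0.611  0.791] tilt 37.7 c [ 0.5221 -0.1267  0.1047] std 0.0014 y range -0.1536 -0.0814
```

View pics/b6.png

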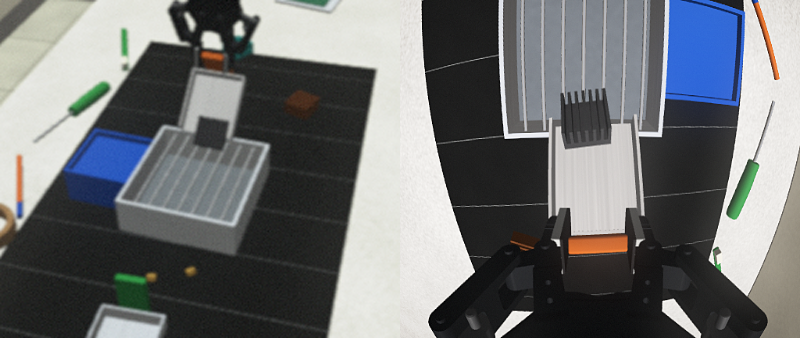

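>>> jog_arm:
  motion:
    - [0,0.2,0.4,0,255]
    - [0,0.5,0.4,0,255]
    - [0,0.7,0.2,0,255]
    - [0,0.7,0,0,255]
    - [0,0.5,0,0,255]
    - [0,0.3,0,0,255]

```text
t: 14.03
tcp_pos: [0.5211, -0.0816, 0.161]
tool_rot: [0.715, 0.696, -0.007, 0.06]
force: [-0.8, -3.1, 4.6]
finger_gap: 0.444
```

```bash
python3 -c "
from h import *
look('b7');tilt('b7s',(225,125,282,185),180)
"
```

```text
14.0333 [ 0.5211 -0.0816  0.161 ] [-0.8 -3.1  4.6] 0.444
tool z [ 0.074 -0.095 -0.993] tool y deg -1.36
n 185 normal [-0.03   0.629  0.776] tilt 39.1 c [ 0.5347 -0.0937  0.114 ] std 0.0016 y range -0.1241 -0.0547
```

View pics/b7.png

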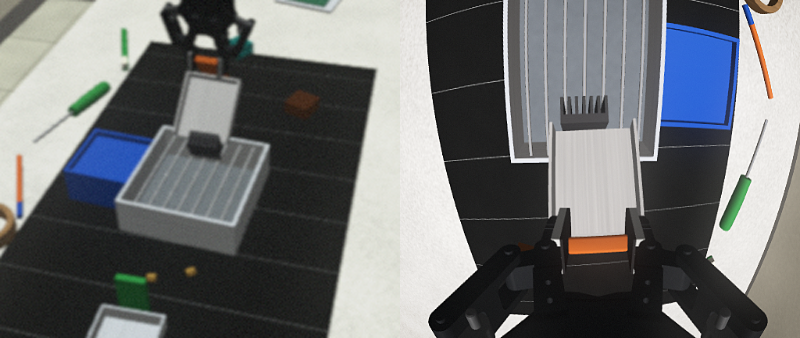

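>>> jog_arm:
  motion:
    - [0,-0.2,0.1,0,255]
    - [0,-0.4,0.3,0,255]
    - [0,-0.4,0.4,0,255]
    - [0,-0.4,0.6,0,255]
    - [0,-0.2,0.6,0,255]
    - [0,0,0.5,0,255]
    - [0,0,0.2,0,255]

```text
t: 14.72
tcp_pos: [0.5195, -0.0981, 0.1885]
tool_rot: [0.717, 0.695, -0.006, 0.057]
force: [0.1, -0.1, -1.2]
finger_gap: 0.443
```

```bash
python3 -c "
from h import *
look('b8');tilt('b8s',(225,115,282,175),180)
s=load('b8s')['img'];cv2.imwrite('pics/z8.png',cv2.resize(s[100:260,170:300],(580,600),interpolation=cv2.INTER_CUBIC)[:,:,::-1])
"
```

```text
14.7167 [ 0.5195 -0.0981  0.1885] [ 0.1 -0.1 -1.2] 0.443
tool z [ 0.07  -0.09  -0.994] tool y deg -1.61
n 970 normal [ 0.19  -0.295  0.936] tilt 20.5 c [ 0.5272 -0.141   0.122 ] std 0.02 y range -0.5136 -0.0636
```

View pics/b8.png

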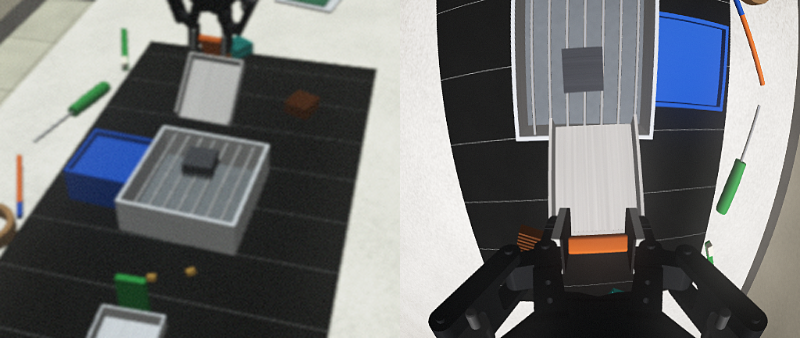

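View pics/z8.png

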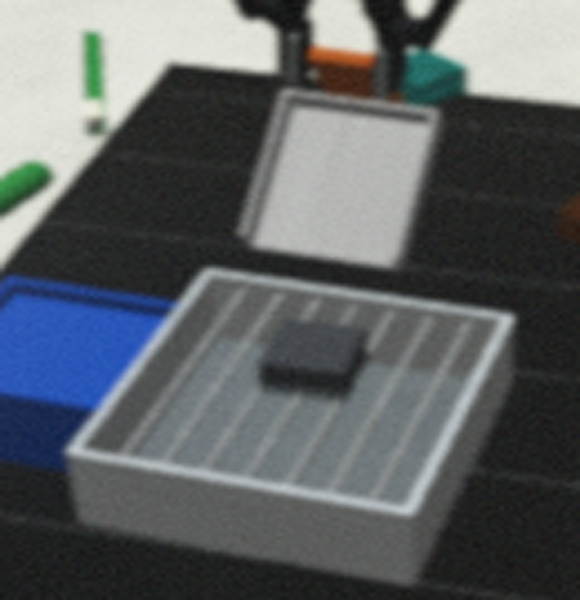

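>>> jog_arm:
  motion:
    - [0,-0.5,0.2,0,255]
    - [0,-1.0,0.1,0,255]
    - [0,-1.5,0,0,255]
    - [0,-1.9,0,0,255]
    - [0,-2.2,-0.4,0,255]
    - [-0.2,-2.2,-0.9,0,255]
    - [-0.3,-2,-1.3,0,255]
    - [-0.3,-1.6,-1.5,0,255]
    - [-0.3,-1.2,-1.3,0,255]
    - [0,-0.7,-1,0,255]

```text
t: 15.65
tcp_pos: [0.509, -0.2573, 0.1277]
tool_rot: [0.715, 0.697, -0.006, 0.061]
force: [-0.5, 0.3, -1.1]
finger_gap: 0.445
```

>>> jog_arm:
  motion:
    - [0,-0.4,-0.8,0,255]
    - [0,-0.3,-0.6,0,255]
    - [0,-0.1,-0.4,0,255]
    - [0,0,-0.1,0,255]
  squeeze: 30

```text
t: 15.98
tcp_pos: [0.5079, -0.2677, 0.1048]
tool_rot: [0.716, 0.696, -0.006, 0.059]
force: [0.6, -0.1, -2.2]
finger_gap: 0.451
```

```bash
python3 -c "
from h import *
look('c1')
"
```

```text
15.9833 [ 0.5079 -0.2677  0.1048] [ 0.6 -0.1 -2.2] 0.451
tool z [ 0.073 -0.093 -0.993] tool y deg -1.4
```

View pics/c1.png

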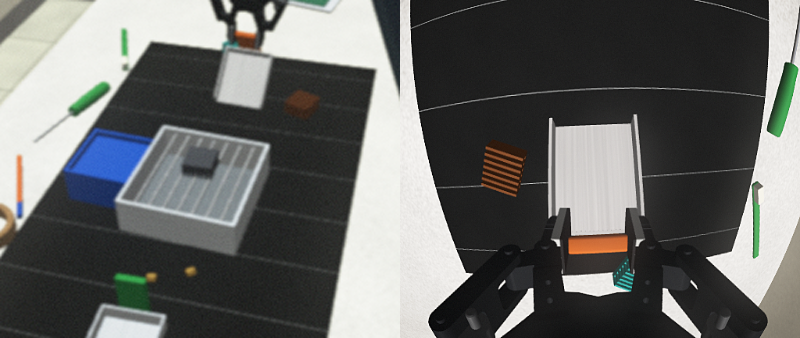

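>>> jog_arm:
  motion:
    - [0,-0.1,-0.5,0,255]
    - [0,-0.4,-0.6,0,255]
    - [0,-0.6,-0.6,0,255]
    - [0,-0.7,-0.6,0,255]
    - [0,-0.7,-0.6,0,255]
    - [0,-0.7,-0.6,0,255]
    - [0,-0.6,-0.5,0,255]
    - [0,-0.4,-0.3,0,255]

```text
t: 16.75
tcp_pos: [0.5159, -0.3175, 0.068]
tool_rot: [0.713, 0.698, -0.005, 0.07]
force: [-1.8, 1.1, 4.0]
finger_gap: 0.445
```

```bash
python3 -c "
from h import *
look('c2');tilt('c2s',(235,115,300,172),185)
"
```

```text
16.75 [ 0.5159 -0.3175  0.068 ] [-1.8  1.1  4. ] 0.445
tool z [ 0.09  -0.108 -0.99 ] tool y deg -0.95
n 932 normal [ 0.014 -0.074  0.997] tilt 4.3 c [ 0.5234 -0.3523  0.0111] std 0.0081 y range -0.5259 -0.2397
```

View pics/c2.png

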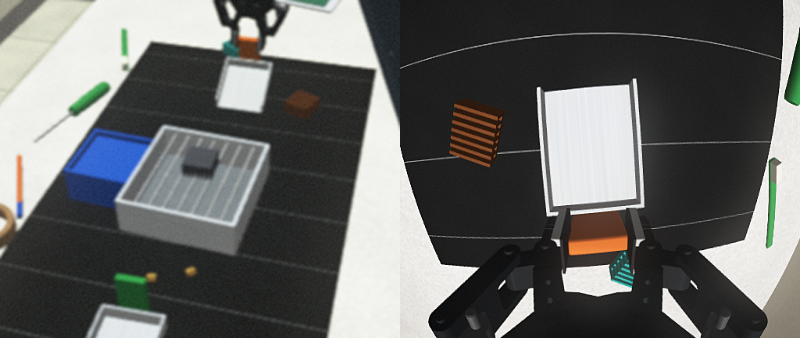

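>>> jog_arm:
  motion:
    - [0,-0.3,-0.4,0,255]
    - [0,-0.4,-0.6,0,255]
    - [0,-0.4,-0.6,0,255]
    - [0,-0.3,-0.5,0,255]
    - [0,-0.1,-0.3,0,255]

```text
t: 17.27
tcp_pos: [0.5207, -0.3401, 0.0489]
tool_rot: [0.712, 0.698, -0.006, 0.08]
force: [-0.7, -0.1, 5.5]
finger_gap: 0.452
```

```bash
python3 -c "
from h import *
look('c3');tilt('c3s',(242,125,290,165),185)
"
```

```text
17.2667 [ 0.5207 -0.3401  0.0489] [-0.7 -0.1  5.5] 0.452
tool z [ 0.102 -0.123 -0.987] tool y deg -0.74
n 505 normal [-0.057  0.091  0.994] tilt 6.1 c [ 0.5154 -0.2914  0.0089] std 0.0013 y range -0.3453 -0.2417
```

View pics/c3.png

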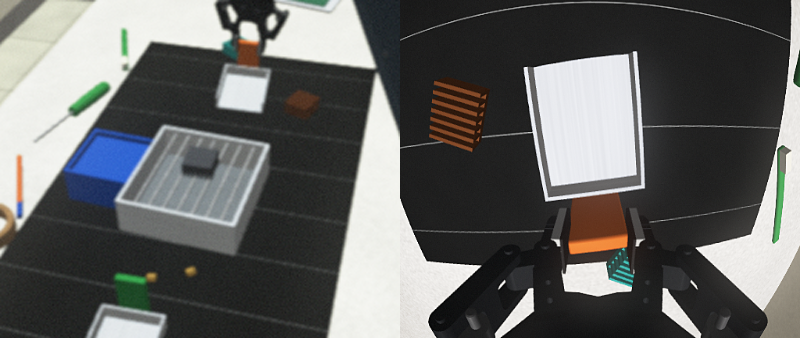

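>>> jog_arm:
  motion:
    - [0,0,-0.4,0,255]
    - [0,0,-0.3,0,170]
    - [0,0,0,0,100]
    - [0,0,0,0,30]
    - [0,0,0,0,0]
    - [0,0,0,0,0]
    - [0,0,0,0,0]

```text
t: 17.95
tcp_pos: [0.5222, -0.3412, 0.0428]
tool_rot: [0.71, 0.699, -0.007, 0.083]
force: [-0.2, -0.2, -0.4]
finger_gap: 0.996
```

```bash
python3 -c "
from h import *
look('c4');tilt('c4s',(242,125,290,165),185)
"
```

```text
17.95 [ 0.5222 -0.3412  0.0428] [-0.2 -0.2 -0.4] 0.996
tool z [ 0.106 -0.127 -0.986] tool y deg -0.56
n 436 normal [-0.001 -0.006  1.   ] tilt 0.4 c [ 0.5173 -0.291   0.0022] std 0.0012 y range -0.4538 -0.2384
```

View pics/c4.png

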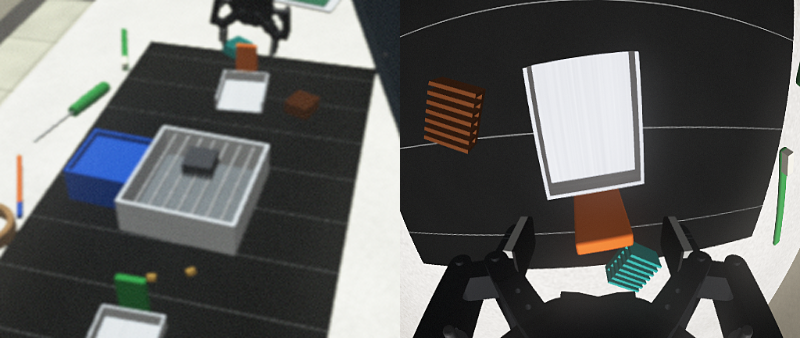

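>>> jog_arm:
  motion:
    - [-0.2,0.25,2,0,0]
    - [-0.4,0.5,4,0,0]
    - [-0.4,0.5,4,0,0]
    - [0,0,4,0,0]
    - [0,0,0,0,0]
    - [0,0,0,0,0]

```text
t: 18.55
tcp_pos: [0.5092, -0.3254, 0.1853]
tool_rot: [0.711, 0.699, -0.007, 0.079]
force: [-0.7, 0.4, -1.3]
finger_gap: 0.999
```

```bash
python3 -c "
from h import *
look('c5')
save('top','c5t.png')
"
```

```text
18.55 [ 0.5092 -0.3254  0.1853] [-0.7  0.4 -1.3] 0.999
tool z [ 0.1   -0.122 -0.987] tool y deg -0.59
```

View pics/c5t.png

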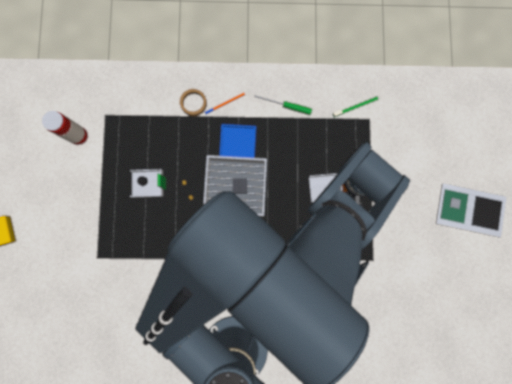

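```bash
python3 - <<'E'
from h import *
for f,box in(("c5t",(170,165,203,215)),("c5s",(195,255,260,290))):
    d=load(f);hsv=cv2.cvtColor(d["img"],cv2.COLOR_RGB2HSV)
    m=cv2.inRange(hsv,(8,90,60),(30,255,255));k=np.zeros_like(m);k[box[1]:box[3],box[0]:box[2]]=1;m*=k
    n,l,st,c=cv2.connectedComponentsWithStats(m)
    for i in range(1,n):
        if st[i,4]>4: print(f,st[i],c[i],ray(d,*c[i],.005).round(4))
s=sense();M=R.from_quat(s["tool_rot"]).as_matrix();print(M.round(3),s["q"].round(3))
E
```

```text
c5t [181 179   6   7  28] [183.78571429 182.17857143] [0.5318 0.1758 0.005 ]
c5t [188 194   6   7  28] [190.46428571 197.        ] [0.4828 0.1524 0.005 ]
c5s [230 263   8   7  44] [233.59090909 266.        ] [0.4805 0.1509 0.005 ]
c5s [204 267   8   7  44] [208.04545455 269.90909091] [0.5301 0.1748 0.005 ]
[[ 0.022  0.995  0.098]
 [ 0.993 -0.011 -0.12 ]
 [-0.118  0.1   -0.988]] [-0.742  0.472  1.635 -0.028  0.88  -0.709]
```

>>> jog_arm:
  motion:
    - [0,1.5,0.5,0,0]
    - [0,3,0.5,0,0]
    - [0,4,0,0,0]
    - [0,4,0,0,0]
    - [0,4,0,0,0]
    - [0,4,0,0,0]
    - [0,4,0,0,0]
    - [0,4,0,0,0]
    - [0,4,0,0,0]
    - [0,4,0,0,0]

```text
t: 19.53
tcp_pos: [0.4967, 0.0487, 0.1798]
tool_rot: [0.717, 0.694, -0.013, 0.065]
force: [0.6, 0.5, -0.9]
finger_gap: 1.003
```

>>> jog_arm:
  motion:
    - [0,2,0,0,0]
    - [0,1,0,0,0]
    - [0,0,0,0,0]

```text
t: 19.78
tcp_pos: [0.49, 0.0898, 0.1757]
tool_rot: [0.713, 0.698, -0.016, 0.06]
force: [-0.0, 0.0, -0.3]
finger_gap: 0.998
```

```bash
python3 -c "
from h import *
look('d1')
"
```

```text
19.7833 [0.49   0.0898 0.1757] [-0.   0.  -0.3] 0.998
tool z [ 0.062 -0.108 -0.992] tool y deg -1.04
```

View pics/d1w.png

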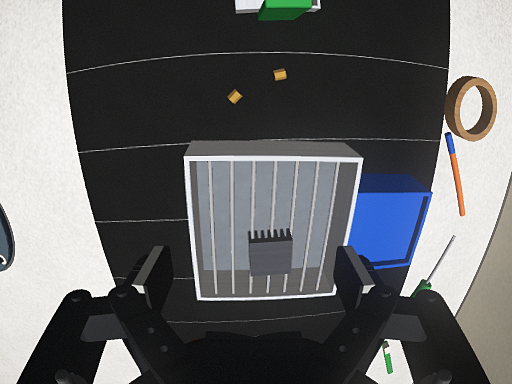

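>>> jog_arm:
  motion:
    - [0.4,0.5,-1.5,0,0]
    - [0.5,0.7,-2,0,0]
    - [0.3,0.5,-1.5,0,0]
    - [0,0.2,-0.8,0,0]
    - [0,0,-0.3,0,0]

```text
t: 20.3
tcp_pos: [0.5031, 0.1019, 0.1124]
tool_rot: [0.716, 0.695, -0.017, 0.062]
force: [-0.9, -0.6, 0.3]
finger_gap: 1.001
```

```bash
python3 - <<'E'
from h import *
look('d2'); d=load('d2w'); im=d["img"];hsv=cv2.cvtColor(im,cv2.COLOR_RGB2HSV)
m=cv2.inRange(hsv,(10,90,60),(30,255,255));n,l,st,c=cv2.connectedComponentsWithStats(m)
for i in range(1,n):
    if st[i,4]>60:
        print(st[i],c[i],fray(d,*c[i],.008).round(4))
        if st[i,1]<220:
            x,y,w,h,_=st[i]; cv2.imwrite(f"pics/sp{i}.png",cv2.resize(im[max(0,y-12):y+h+12,max(0,x-12):x+w+12],(500,500),interpolation=cv2.INTER_CUBIC)[:,:,::-1]); print("sp",i)
E
```

```text
20.3 [0.5031 0.1019 0.1124] [-0.9 -0.6  0.3] 1.001
tool z [ 0.062 -0.111 -0.992] tool y deg -1.53
[267  83  17  16 196] [274.77040816  90.41326531] [0.5292 0.1748 0.008 ]
sp 1
[ 466   89   46   75 1687] [486.86959099 124.0503853 ] [0.7864 0.1511 0.008 ]
sp 2
[211 110  18  18 194] [219.34020619 118.6443299 ] [0.48   0.1516 0.008 ]
sp 4
[469 177  13  66 260] [476.65384615 207.44615385] [0.8043 0.0388 0.008 ]
sp 16
```

View pics/d2w.png

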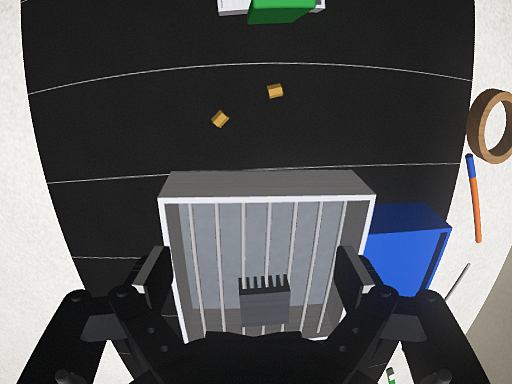

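```bash
python3 -c "
import cv2,numpy as np
cv2.imwrite('pics/spAB.png',np.hstack([cv2.resize(cv2.imread('pics/sp1.png'),(390,390)),cv2.resize(cv2.imread('pics/sp4.png'),(390,390))]))"
```

```text
(no output)
```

View pics/spAB.png

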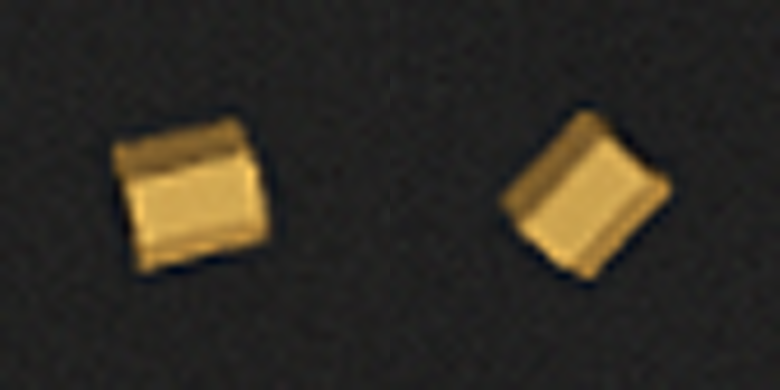

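>>> jog_arm:
  motion:
    - [0.4,0.8,-0.6,3,0]
    - [0.5,1.4,-1.2,4,0]
    - [0.5,1.5,-1.4,3,0]
    - [0.5,1.3,-1.4,2,0]
    - [0.4,0.9,-1.2,0,0]
    - [0.2,0.5,-0.8,0,0]
    - [0,0.2,-0.4,0,0]
    - [0,0,0,0,0]
  squeeze: 30

```text
t: 21.07
tcp_pos: [0.5341, 0.1651, 0.0475]
tool_rot: [0.639, 0.766, -0.006, 0.068]
force: [-0.1, -0.2, 0.7]
finger_gap: 1.0
```

```bash
python3 - <<'E'
from h import *
look('d3'); d=load('d3w'); im=d["img"];hsv=cv2.cvtColor(im,cv2.COLOR_RGB2HSV)
m=cv2.inRange(hsv,(10,90,60),(30,255,255));n,l,st,c=cv2.connectedComponentsWithStats(m)
for i in range(1,n):
    if st[i,4]>60: print(st[i],c[i],fray(d,*c[i],.007).round(4))
E
```

```text
21.0667 [0.5341 0.1651 0.0475] [-0.1 -0.2  0.7] 1.0
tool z [ 0.097 -0.096 -0.991] tool y deg 10.61
[237 179  19  16 273] [246.3956044  186.80952381] [0.5292 0.1756 0.007 ]
[167 196  21  21 261] [176.24904215 206.36398467] [0.4801 0.1522 0.007 ]
[ 449  203   63   77 1985] [478.81712846 242.06347607] [0.7991 0.1483 0.007 ]
```

View pics/d3w.png

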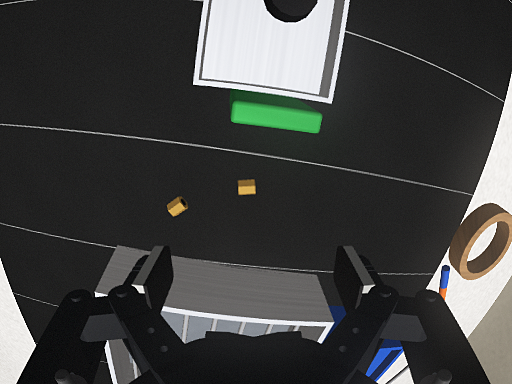

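>>> jog_arm:
  motion:
    - [-0.2,0.4,-0.3,1,165]
    - [-0.2,0.4,-0.6,0,165]
    - [-0.1,0.2,-0.8,0,165]
    - [0,0,-0.8,0,165]
    - [0,0,-0.6,0,165]
    - [0,0,-0.4,0,165]

```text
t: 21.67
tcp_pos: [0.5299, 0.1746, 0.0134]
tool_rot: [0.632, 0.771, -0.003, 0.07]
force: [-0.2, -0.1, -0.4]
finger_gap: 0.354
```

```bash
python3 - <<'E'
from h import *
look('d4'); d=load('d4w'); im=d["img"];hsv=cv2.cvtColor(im,cv2.COLOR_RGB2HSV)
m=cv2.inRange(hsv,(10,90,60),(30,255,255));n,l,st,c=cv2.connectedComponentsWithStats(m)
for i in range(1,n):
    if st[i,4]>60: print(st[i],c[i],fray(d,*c[i],.007).round(4))
E
```

```text
21.6667 [0.5299 0.1746 0.0134] [-0.2 -0.1 -0.4] 0.354
tool z [ 0.104 -0.093 -0.99 ] tool y deg 11.59
[245 215  21  18 347] [254.72622478 223.74063401] [0.529 0.176 0.007]
[ 462  230   50   78 2243] [488.32233616 271.51359786] [0.7913 0.1462 0.007 ]
[163 232  25  23 331] [174.42598187 243.35649547] [0.48   0.1527 0.007 ]
[445 315  12  26 143] [450.08391608 327.6013986 ] [0.792  0.0605 0.007 ]
```

View pics/d4w.png

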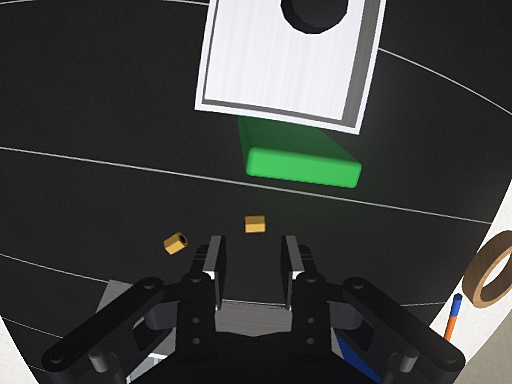

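```bash
cat >> h.py <<'E'
def fproj(d,p):
    c=d["A"].T@(np.array(p)-d["eye"]); t=np.arctan2(np.hypot(c[0],c[1]),c[2]); a=np.arctan2(c[1],c[0]); f=d["K"][0,0]
    return (d["K"][0,2]+f*t*np.cos(a),d["K"][1,2]+f*t*np.sin(a))
E
python3 - <<'E'
from h import *
d=load("d4w");s=sense();M=R.from_quat(s["tool_rot"]).as_matrix();t=s["tcp_pos"]
print(fproj(d,t),fproj(d,t-M[:,2]*.008),fproj(d,[t[0],t[1],.005]),fproj(d,[.529,.176,.005]), fproj(d,t-M[:,2]*.008+M[:,1]*.015),M[2].round(3))
E
```

```text
(np.float64(255.9124524177746), np.float64(231.2546234042157)) (np.float64(256.0251248348458), np.float64(237.2220375284597)) (np.float64(254.75187671816738), np.float64(224.37448513483616)) (np.float64(254.3831439343158), np.float64(222.14953777285095)) (np.float64(281.3434360468011), np.float64(237.07178510406712)) [-0.112  0.083 -0.99 ]
```

>>> jog_arm:
  motion:
    - [0,0.1,-0.4,0,165]
    - [0,0,-0.4,0,190]
    - [0,0,-0.1,0,255]
    - [0,0,0,0,255]
    - [0,0,0,0,255]
    - [0,0,0,0,255]

```text
t: 22.27
tcp_pos: [0.5302, 0.1753, 0.0031]
tool_rot: [0.633, 0.771, -0.003, 0.07]
force: [-0.5, -0.3, 0.4]
finger_gap: -0.002
```

```bash
python3 - <<'E'
from h import *
look('d5')
E
```

```text
22.2667 [0.5302 0.1753 0.0031] [-0.5 -0.3  0.4] -0.002
tool z [ 0.104 -0.093 -0.99 ] tool y deg 11.56
```

View pics/d5w.png

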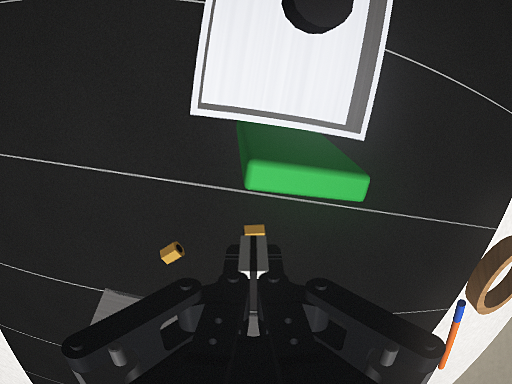

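```bash
python3 - <<'E'
from h import *
d=load("d5w")
print([fray(d,255,v,z).round(4) for v,z in((230,.01),(226,.01),(235,.01))], fproj(d,[.5302,.1753,.0031]))
d=load("d5s");hsv=cv2.cvtColor(d["img"],cv2.COLOR_RGB2HSV);box=(190,250,270,290)
m=cv2.inRange(hsv,(8,90,60),(30,255,255));k=np.zeros_like(m);k[box[1]:box[3],box[0]:box[2]]=1;m*=k
n,l,st,c=cv2.connectedComponentsWithStats(m)
for i in range(1,n):
    if st[i,4]>4: print(st[i],c[i],ray(d,*c[i],.005).round(4))
cv2.imwrite('pics/z5.png',cv2.resize(d["img"][200:300,150:290],(800,571),interpolation=cv2.INTER_CUBIC)[:,:,::-1])
E
```

```text
[array([0.5284, 0.18  , 0.01  ]), array([0.5278, 0.1827, 0.01  ]), array([0.5291, 0.1765, 0.01  ])] (np.float64(255.38487931404194), np.float64(230.77015402944804))
[230 263   8   7  44] [233.59090909 266.        ] [0.4805 0.1509 0.005 ]
[204 268   8   6  38] [207.97368421 270.34210526] [0.5299 0.176  0.005 ]
```

View pics/z5.png

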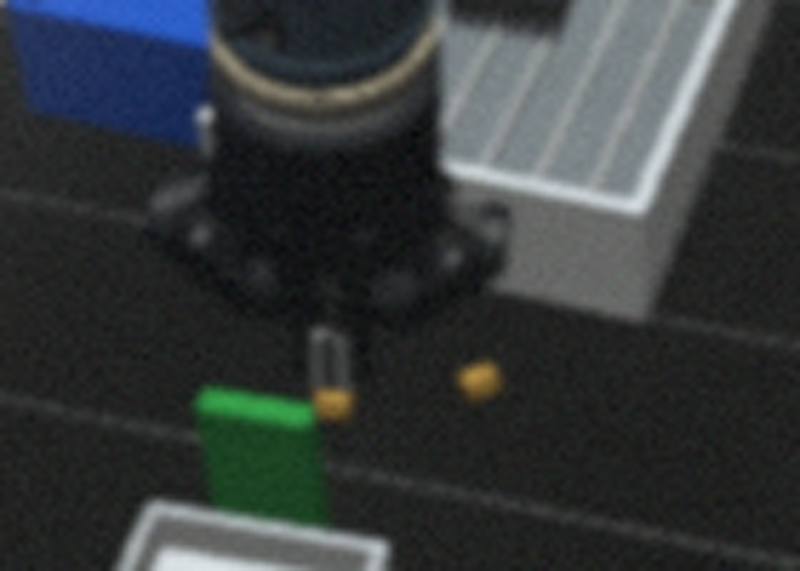

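>>> jog_arm:
  motion:
    - [0,0,0.6,0,255]
    - [0,0,0.8,0,165]
    - [0,0.1,0.2,0,165]
    - [0,0.1,0,0,165]

```text
t: 22.7
tcp_pos: [0.5305, 0.1774, 0.0214]
tool_rot: [0.633, 0.771, -0.003, 0.07]
force: [0.5, 0.3, 0.2]
finger_gap: 0.351
```

```bash
python3 - <<'E'
from h import *
look('d6');d=load("d6w");hsv=cv2.cvtColor(d["img"],cv2.COLOR_RGB2HSV)
m=cv2.inRange(hsv,(10,90,60),(30,255,255));n,l,st,c=cv2.connectedComponentsWithStats(m)
for i in range(1,n):
    if st[i,4]>60: print(st[i],c[i],fray(d,*c[i],.007).round(4))
E
```

```text
22.7 [0.5305 0.1774 0.0214] [0.5 0.3 0.2] 0.351
tool z [ 0.104 -0.093 -0.99 ] tool y deg 11.55
[241 213  20  17 316] [250.30379747 220.80063291] [0.5289 0.1759 0.007 ]
[163 229  24  22 300] [173.93333333 239.84666667] [0.48   0.1526 0.007 ]
[ 455  229   57   76 2388] [484.25083752 267.19095477] [0.7954 0.1483 0.007 ]
[439 312  12  26 142] [444.52816901 323.95070423] [0.7918 0.0609 0.007 ]
```

View pics/d6w.png

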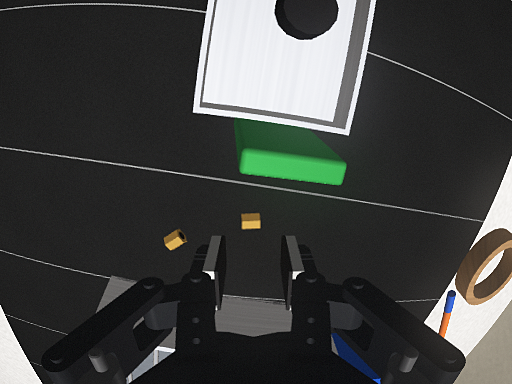

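```bash
python3 - <<'E'
from h import *
d=load("d5w");M=R.from_quat([0.633,0.771,-0.003,0.07]).as_matrix();t=np.array([.5302,.1753,.0031])
for b in(0,.005,.01,.015,.02):
    print(b,[np.round(fproj(d,t-M[:,2]*b+M[:,0]*e),1) for e in(-.011,0,.011)])
cv2.imwrite('pics/z6.png',cv2.resize(d["img"][200:290,200:310],(733,600),interpolation=cv2.INTER_CUBIC)[:,:,::-1])
E
```

```text
0 [array([255.3, 246.3]), array([255.4, 230.8]), array([255.4, 214.4])]
0.005 [array([255.4, 250.2]), array([255.4, 234.4]), array([255.5, 217.7])]
0.01 [array([255.4, 254.3]), array([255.5, 238.3]), array([255.6, 221.2])]
0.015 [array([255.5, 258.7]), array([255.6, 242.3]), array([255.6, 224.9])]
0.02 [array([255.5, 263.2]), array([255.6, 246.6]), array([255.7, 228.8])]
```

View pics/z6.png

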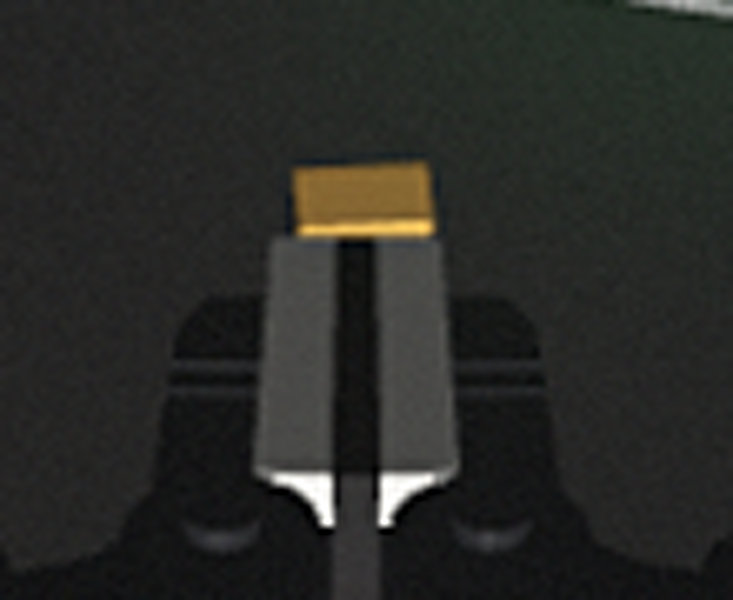

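```bash
python3 - <<'E'
from h import *
d=load("d5s")
for z in(.003,.01,.015,.02,.025,.03): print(z,ray(d,207.8,268.0,z).round(4))
P=pts(d); 
for v in range(254,274,2): print(v,d["img"][v,207],P[v,207].round(4))
E
```

```text
0.003 [0.5332 0.1684 0.003 ]
0.01 [0.5305 0.1739 0.01  ]
0.015 [0.5286 0.1779 0.015 ]
0.02 [0.5267 0.1818 0.02  ]
0.025 [0.5248 0.1858 0.025 ]
0.03 [0.5229 0.1897 0.03  ]
254 [30 33 35] [0.5222 0.1866 0.0693]
256 [38 36 36] [0.5227 0.1867 0.0633]
258 [74 77 76] [0.5211 0.1912 0.0626]
260 [47 49 48] [0.5211 0.1925 0.0581]
262 [42 46 47] [0.522  0.1918 0.0511]
264 [44 43 44] [0.5226 0.1917 0.0446]
266 [43 45 46] [0.5237 0.1907 0.0371]
268 [116  96  57] [0.5253 0.1886 0.0281]
270 [149 118  61] [0.5301 0.1798 0.0104]
272 [108  84  45] [0.5298 0.1817 0.0062]
```

>>> jog_arm:
  motion:
    - [0.1,-0.2,-0.4,0,165]
    - [0,-0.2,-0.7,0,165]
    - [0,0,-0.7,0,165]
    - [0,0,-0.6,0,165]
    - [0,0,-0.4,0,165]
    - [0,0,-0.2,0,165]

```text
t: 23.3
tcp_pos: [0.531, 0.1729, -0.0126]
tool_rot: [0.633, 0.771, -0.003, 0.07]
force: [-0.1, 1.0, -0.4]
finger_gap: 0.352
```

```bash
python3 - <<'E'
from h import *
look('d7');d=load("d7s");P=pts(d);im=d["img"]
cv2.imwrite('pics/z7.png',np.hstack([cv2.resize(load("d7w")["img"][180:290,180:330],(400,293),interpolation=cv2.INTER_CUBIC),cv2.resize(im[235:285,175:243],(398,293),interpolation=cv2.INTER_CUBIC)])[:,:,::-1])
for u in(199,201,216,218):
  print(u,[P[v,u].round(3).tolist() for v in range(258,278,3)])
E
```

```text
23.3 [ 0.531   0.1729 -0.0126] [-0.1  1.  -0.4] 0.352
tool z [ 0.103 -0.093 -0.99 ] tool y deg 11.56
199 [[0.537, 0.194, 0.061], [0.538, 0.194, 0.052], [0.541, 0.191, 0.039], [0.542, 0.191, 0.029], [0.519, 0.238, 0.08], [0.516, 0.245, 0.08], [0.517, 0.245, 0.071]]
201 [[0.539, 0.182, 0.048], [0.537, 0.188, 0.046], [0.537, 0.189, 0.038], [0.537, 0.192, 0.032], [0.539, 0.19, 0.019], [0.513, 0.243, 0.079], [0.512, 0.246, 0.074]]
216 [[0.5, 0.194, 0.071], [0.503, 0.19, 0.057], [0.505, 0.186, 0.044], [0.506, 0.186, 0.034], [0.508, 0.183, 0.021], [0.512, 0.176, 0.002], [0.51, 0.183, 0.001]]
218 [[0.496, 0.194, 0.072], [0.499, 0.188, 0.056], [0.5, 0.188, 0.046], [0.501, 0.186, 0.036], [0.503, 0.184, 0.023], [0.508, 0.174, 0.0], [0.506, 0.182, 0.0]]
```

View pics/z7.png

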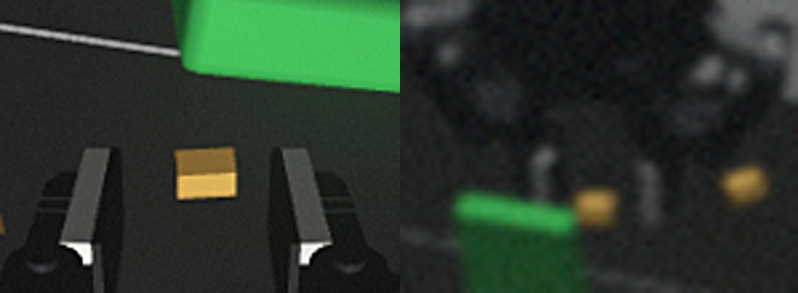

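>>> jog_arm:
  motion:
    - [0.05,0.05,-0.4,0,165]
    - [0,0,-0.35,0,165]
    - [0,0,-0.1,0,165]
    - [0,0,0,0,255]
    - [0,0,0,0,255]
    - [0,0,0,0,255]
    - [0,0,0,0,255]

```text
t: 23.98
tcp_pos: [0.5291, 0.173, -0.0208]
tool_rot: [0.632, 0.772, -0.006, 0.069]
force: [0.0, -0.7, -0.7]
finger_gap: 0.126
```

>>> jog_arm:
  motion:
    - [0,0,0.8,0,255]
    - [0,0,1.5,0,255]
    - [0,0,2,0,255]
    - [0,0,2,0,255]
    - [0,0,1.4,0,255]
    - [0,0,0.8,0,255]
    - [0,0,0.2,0,255]

```text
t: 24.57
tcp_pos: [0.5293, 0.1733, 0.0712]
tool_rot: [0.632, 0.772, -0.005, 0.068]
force: [-0.7, -0.3, 0.1]
finger_gap: 0.126
```

```bash
python3 - <<'E'
from h import *
look('e1');s=load('e1s')["img"]
E
```

```text
24.5667 [0.5293 0.1733 0.0712] [-0.7 -0.3  0.1] 0.126
tool z [ 0.099 -0.094 -0.991] tool y deg 11.6
```

View pics/e1.png

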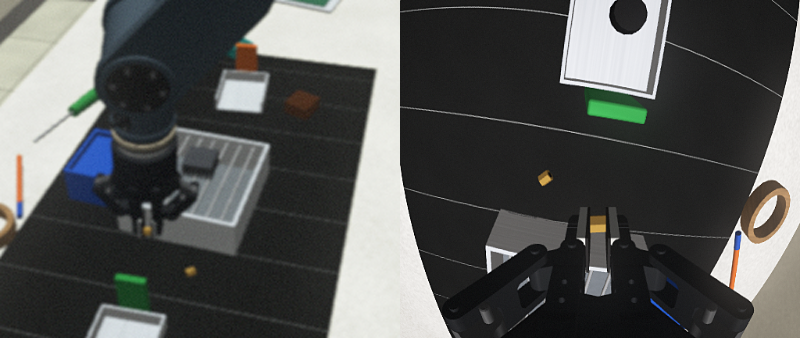

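>>> jog_arm:
  motion:
    - [0,-1,0,0,255]
    - [0,-2,0,0,255]
    - [0,-2.5,0,0,255]
    - [0.1,-2.5,0,0,255]
    - [0.1,-2,0,0,255]
    - [0,-1.2,0,0,255]
    - [0,-0.6,0,0,255]
    - [0,-0.2,0,0,255]
    - [0,0,0,0,255]

```text
t: 25.42
tcp_pos: [0.5242, 0.0448, 0.0618]
tool_rot: [0.631, 0.773, -0.011, 0.062]
force: [-0.6, -0.1, -1.1]
finger_gap: 0.12
```

```bash
python3 - <<'E'
from h import *
look('e2')
E
```

```text
25.4167 [0.5242 0.0448 0.0618] [-0.6 -0.1 -1.1] 0.12
tool z [ 0.082 -0.095 -0.992] tool y deg 11.69
```

View pics/e2w.png

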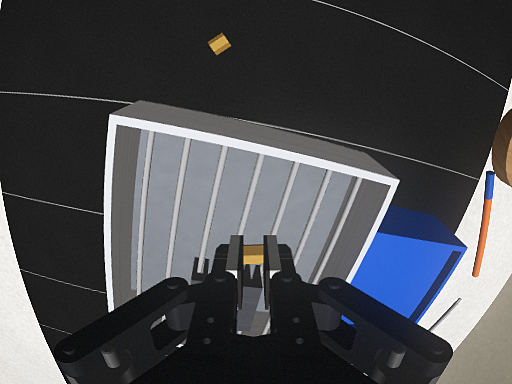

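```bash
python3 - <<'E'
from h import *
d=load('e2w'); im=d["img"]
# intensity scan along world x at y=.075,z=.053
for y in(.07,.055):
    row=[]
    xs=np.arange(.43,.61,.001)
    g=cv2.GaussianBlur(cv2.cvtColor(im,cv2.COLOR_RGB2GRAY),(3,3),0)
    v=np.array([g[int(round(p[1])),int(round(p[0]))] for p in (fproj(d,[x,y,.053]) for x in xs)],float)
    pk=[round(xs[i],3) for i in range(2,len(xs)-2) if v[i]==v[i-4 if i>3 else 0:i+5].max() and v[i]>np.median(v)+15]
    print(y,np.median(v),pk)
s=sense();M=R.from_quat(s["tool_rot"]).as_matrix();print(s["tcp_pos"]-.021*M[:,2])
E
```

```text
0.07 147.0 [np.float64(0.452), np.float64(0.474), np.float64(0.496), np.float64(0.518), np.float64(0.54), np.float64(0.561), np.float64(0.583)]
0.055 146.0 [np.float64(0.451), np.float64(0.473), np.float64(0.495), np.float64(0.517), np.float64(0.539), np.float64(0.561), np.float64(0.583)]
[0.52256739 0.04767237 0.08285738]
```

>>> jog_arm:
  motion:
    - [0.2,0,-0.4,0,255]
    - [0.2,0,-0.5,0,255]
    - [0.1,0,-0.5,0,255]
    - [0,0,-0.3,0,255]
    - [0,0,-0.1,0,255]

```text
t: 25.93
tcp_pos: [0.5302, 0.0489, 0.0423]
tool_rot: [0.629, 0.775, -0.01, 0.062]
force: [-0.1, -0.2, -0.3]
finger_gap: 0.123
```

```bash
python3 - <<'E'
from h import *
s=sense();M=R.from_quat(s["tool_rot"]).as_matrix();print(s["tcp_pos"]-.021*M[:,2],s["tcp_pos"],s["force"])
E
```

```text
[0.52845737 0.05082431 0.06312921] [0.53022822 0.04885394 0.04229698] [-0.10039937 -0.19084213 -0.31047005]
```

Centred over the gap; release.

>>> jog_arm:
  motion:
    - [0,0,0,0,200]
    - [0,0,0,0,165]
    - [0,0,0.5,0,165]
    - [0,0,1,0,165]
    - [0,0.5,1.2,0,165]
    - [0,1,0.8,4,165]
    - [0,1,0.3,4,165]

```text
t: 26.52
tcp_pos: [0.5296, 0.0738, 0.0829]
tool_rot: [0.572, 0.818, -0.006, 0.062]
force: [-0.0, 0.2, -0.3]
finger_gap: 0.351
```

```bash
python3 - <<'E'
from h import *
look('e3')
E
```

```text
26.5167 [0.5296 0.0738 0.0829] [-0.   0.2 -0.3] 0.351
tool z [ 0.094 -0.082 -0.992] tool y deg 20.24
```

View pics/e3w.png

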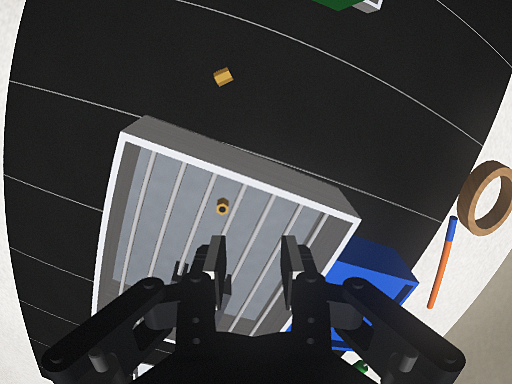

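>>> jog_arm:
  motion:
    - [-0.4,0.8,0.2,3,165]
    - [-0.8,1.3,0,4,165]
    - [-1,1.6,-0.2,4,165]
    - [-1,1.6,-0.3,3,165]
    - [-0.7,1.2,-0.3,0,165]
    - [-0.4,0.6,-0.3,0,165]
    - [-0.2,0.3,-0.2,0,165]
    - [0,0,0,0,165]

```text
t: 27.28
tcp_pos: [0.4852, 0.1477, 0.0752]
tool_rot: [0.471, 0.88, 0.003, 0.066]
force: [0.7, 0.3, 0.5]
finger_gap: 0.355
```

```bash
cat >> h.py <<'E'
def brass(tag):
    d=load(tag+"w");hsv=cv2.cvtColor(d["img"],cv2.COLOR_RGB2HSV)
    m=cv2.inRange(hsv,(10,90,60),(30,255,255));n,l,st,c=cv2.connectedComponentsWithStats(m)
    for i in range(1,n):
        if 60<st[i,4]<900: print("brass",st[i],c[i].round(1),fray(d,*c[i],.007).round(4))
    s=sense();M=R.from_quat(s["tool_rot"]).as_matrix();print("tip",(s["tcp_pos"]-.025*M[:,2]).round(4))
E
python3 -c "
from h import *
look('e4');brass('e4')"
```

```text
27.2833 [0.4852 0.1477 0.0752] [0.7 0.3 0.5] 0.355
tool z [ 0.119 -0.057 -0.991] tool y deg 33.93
brass [238 171  17  16 216] [245.9 178.4] [0.4793 0.1519 0.007 ]
tip [0.4832 0.1486 0.1002]
```

View pics/e4w.png

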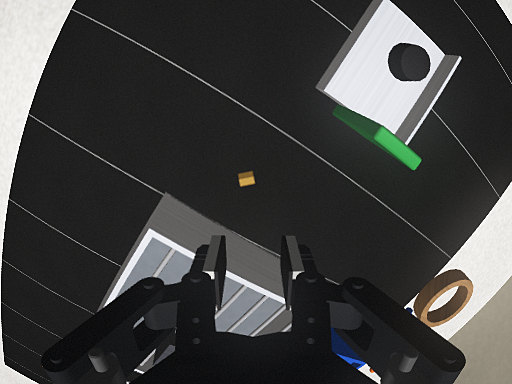

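>>> jog_arm:
  motion:
    - [-0.2,0.1,-0.8,2,165]
    - [-0.2,0.1,-1.5,2,165]
    - [0,0.1,-1.9,0,165]
    - [0,0,-1.7,0,165]
    - [0,0,-1.2,0,165]
    - [0,0,-0.6,0,165]
    - [0,0,-0.2,0,165]

```text
t: 27.97
tcp_pos: [0.4912, 0.1464, -0.004]
tool_rot: [0.442, 0.894, 0.009, 0.072]
force: [-0.1, 0.3, 0.2]
finger_gap: 0.352
```

```bash
python3 -c "
from h import *
look('e5');brass('e5')"
```

```text
27.9667 [ 0.4912  0.1464 -0.004 ] [-0.1  0.3  0.2] 0.352
tool z [ 0.137 -0.048 -0.989] tool y deg 37.66
brass [235 215  25  21 420] [246.6 224.8] [0.479  0.1522 0.007 ]
tip [0.4879 0.1478 0.0215]
```

View pics/e5w.png

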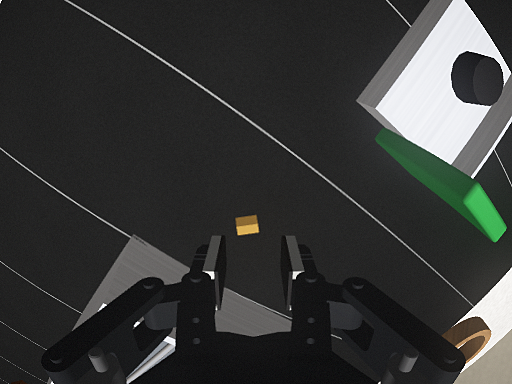

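>>> jog_arm:
  motion:
    - [-0.4,0.2,0,0,165]
    - [-0.4,0.2,-0.2,0,165]
    - [-0.2,0,-0.5,0,165]
    - [0,0,-0.4,0,165]
    - [0,0,-0.2,0,165]

```text
t: 28.48
tcp_pos: [0.4826, 0.1511, -0.014]
tool_rot: [0.442, 0.894, 0.011, 0.075]
force: [0.5, -0.5, 0.1]
finger_gap: 0.352
```

```bash
python3 -c "
from h import *
look('e6');brass('e6')"
```

```text
28.4833 [ 0.4826  0.1511 -0.014 ] [ 0.5 -0.5  0.1] 0.352
tool z [ 0.144 -0.047 -0.988] tool y deg 37.67
brass [244 238  25  22 435] [255.8 248.5] [0.479  0.1523 0.007 ]
tip [0.4789 0.1522 0.0106]
```

Well aligned; lower 7 mm and close.

>>> jog_arm:
  motion:
    - [0,0,-0.4,0,165]
    - [0,0,-0.2,0,165]
    - [0,0,-0.1,0,165]
    - [0,0,0,0,255]
    - [0,0,0,0,255]
    - [0,0,0,0,255]
    - [0,0,0,0,255]

```text
t: 29.17
tcp_pos: [0.4811, 0.1503, -0.0209]
tool_rot: [0.442, 0.894, 0.009, 0.074]
force: [-0.2, -0.5, 0.2]
finger_gap: 0.125
```

>>> jog_arm:
  motion:
    - [0,0,0.8,0,255]
    - [0,0,1.5,0,255]
    - [0,0,2.2,0,255]
    - [0,0,2.2,0,255]
    - [0,0,1.6,-3,255]
    - [0.3,-0.5,0.9,-4,255]
    - [0.5,-1.2,0.3,-5,255]
    - [0.6,-1.8,0,-5,255]
    - [0.6,-1.9,0,-5,255]
    - [0.5,-1.6,0,-4,255]

```text
t: 30.0
tcp_pos: [0.5045, 0.0812, 0.0821]
tool_rot: [0.637, 0.767, -0.006, 0.073]
force: [-0.1, -1.1, -0.1]
finger_gap: 0.128
```

>>> jog_arm:
  motion:
    - [0.3,-1.1,0,0,255]
    - [0.2,-0.7,0,0,255]
    - [0,-0.3,0,0,255]
    - [0,0,0,0,255]

```text
t: 30.33
tcp_pos: [0.5114, 0.0569, 0.0834]
tool_rot: [0.637, 0.767, -0.004, 0.074]
force: [0.0, -0.7, -1.0]
finger_gap: 0.122
```

```bash
python3 -c "
from h import *
look('f1');brass('f1')"
```

```text
30.3333 [0.5114 0.0569 0.0834] [ 0.  -0.7 -1. ] 0.122
tool z [ 0.108 -0.101 -0.989] tool y deg 10.84
brass [243 185  13  17 142] [249.  192.8] [0.515 0.047 0.007]
brass [465 195  14  73 272] [472.4 227.4] [0.8043 0.04   0.007 ]
brass [243 245  21  20 404] [253.1 254.9] [ 0.5311 -0.0183  0.007 ]
tip [0.5085 0.0601 0.1081]
```

View pics/f1w.png

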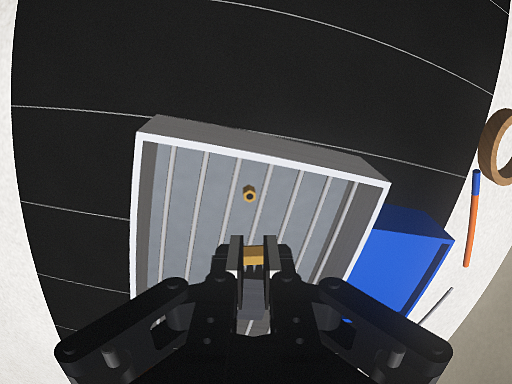

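```bash
python3 - <<'E'
from h import *
for t,c in(("e3w",(222,206)),("f1w",(249,193))):
    d=load(t); print(t,[fray(d,*c,z).round(4).tolist() for z in(.01,.016,.05,.06)])
s=sense();M=R.from_quat(s["tool_rot"]).as_matrix();print(s["tcp_pos"]-.021*M[:,2])
E
```

```text
e3w [[0.5143, 0.048, 0.01], [0.5136, 0.0511, 0.016], [0.5092, 0.0683, 0.05], [0.5079, 0.0734, 0.06]]
f1w [[0.5145, 0.0482, 0.01], [0.5136, 0.051, 0.016], [0.5081, 0.0667, 0.05], [0.5064, 0.0713, 0.06]]
[0.50894064 0.05972508 0.1041142 ]
```

>>> jog_arm:
  motion:
    - [-0.2,0.4,-0.7,0,255]
    - [-0.2,0.5,-1,0,255]
    - [-0.1,0.3,-1,0,255]
    - [-0.1,0,-0.7,0,255]
    - [0,0,-0.4,0,255]
    - [0,0,-0.1,0,255]

```text
t: 30.93
tcp_pos: [0.5022, 0.0742, 0.0412]
tool_rot: [0.635, 0.769, -0.005, 0.073]
force: [-0.2, 0.8, -0.2]
finger_gap: 0.123
```

```bash
python3 - <<'E'
from h import *
s=sense();M=R.from_quat(s["tool_rot"]).as_matrix();print(s["tcp_pos"]-.021*M[:,2],s["tcp_pos"],s["force"])
E
```

```text
[0.49993863 0.07629697 0.06192867] [0.50216968 0.07420688 0.04115239] [-0.18190377  0.84160828 -0.17655087]
```

>>> jog_arm:
  motion:
    - [0.3,-0.1,0,0,255]
    - [0.3,-0.1,0,0,255]
    - [0.1,0,0,0,255]
    - [0,0,0,0,255]

```text
t: 31.27
tcp_pos: [0.5099, 0.0724, 0.0409]
tool_rot: [0.635, 0.769, -0.005, 0.073]
force: [0.4, -0.3, 0.9]
finger_gap: 0.125
```

```bash
python3 - <<'E'
from h import *
s=sense();M=R.from_quat(s["tool_rot"]).as_matrix();print(s["tcp_pos"]-.021*M[:,2],s["tcp_pos"],s["force"])
E
```

```text
[0.50771771 0.07445018 0.06169046] [0.50994558 0.07236277 0.04091357] [ 0.37971134 -0.32086323  0.86054057]
```

>>> jog_arm:
  motion:
    - [0,0,0,0,200]
    - [0,0,0,0,165]
    - [0,0,0.6,0,165]
    - [0,0,1.2,0,165]
    - [0,-0.3,1.5,0,100]
    - [0,-0.6,1.5,-3,40]
    - [0,-0.8,1,-4,0]
    - [0,-0.8,0.4,-4,0]
    - [0,-0.4,0,0,0]
    - [0,0,0,0,0]

```text
t: 32.1
tcp_pos: [0.5102, 0.042, 0.1098]
tool_rot: [0.708, 0.703, -0.01, 0.073]
force: [-0.5, 0.3, 0.1]
finger_gap: 0.995
```

```bash
python3 -c "
from h import *
look('g1');brass('g1');save('top','g1t.png')"
```

```text
32.1 [0.5102 0.042  0.1098] [-0.5  0.3  0.1] 0.995
tool z [ 0.088 -0.118 -0.989] tool y deg -0.12
brass [232 133  13  15 147] [237.6 140.2] [0.5043 0.0711 0.007 ]
brass [471 133  14  77 314] [479.1 168.9] [0.8049 0.0385 0.007 ]
brass [244 158  12  15 112] [249.2 165. ] [0.5144 0.0472 0.007 ]
tip [0.5077 0.0454 0.134 ]
```

View pics/g1w.png

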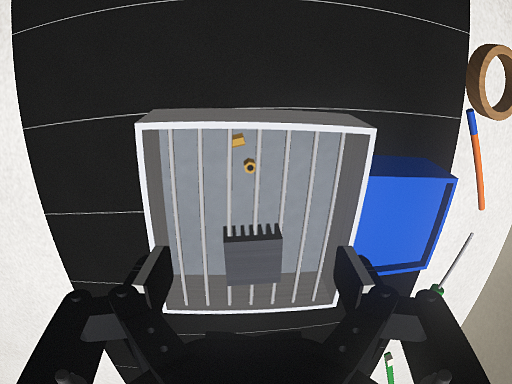

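View pics/g1s.png

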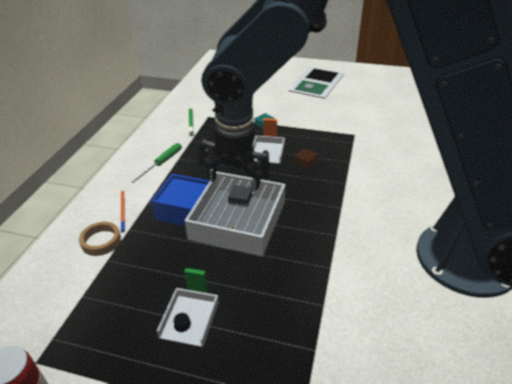

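```bash
python3 - <<'E'
from h import *
d=load('g1w')
for c in((223,241),(282,239),(283,284),(227,286)): print(fray(d,*c,.077).round(4))
d=load('g1s');P=pts(d);g=cv2.cvtColor(d["img"],cv2.COLOR_RGB2GRAY)
cv2.imwrite('pics/z10.png',cv2.resize(d["img"][150:260,180:300],(655,600),interpolation=cv2.INTER_CUBIC)[:,:,::-1])
E
```

```text
[0.4888 0.0128 0.077 ]
[0.5341 0.0117 0.077 ]
[ 0.5375 -0.0362  0.077 ]
[ 0.4894 -0.0343  0.077 ]
```

View pics/z10.png

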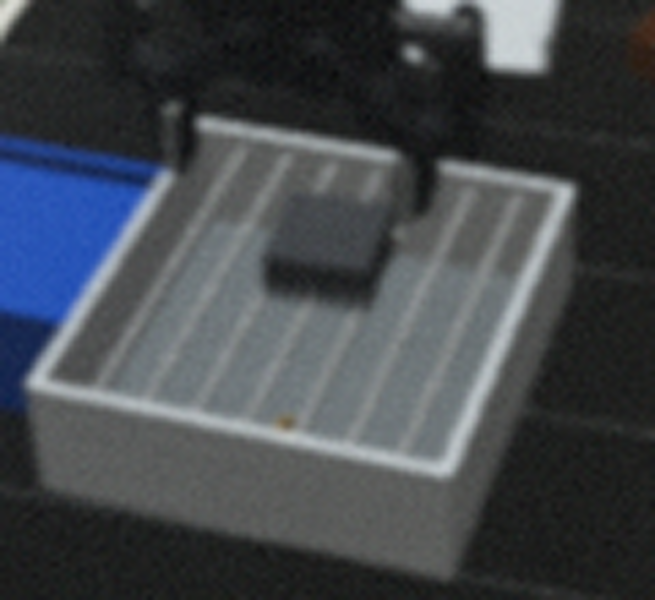

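>>> jog_arm:
  motion:
    - [0.2,-0.8,-0.2,-1,0]
    - [0.2,-1.3,-0.4,0,0]
    - [0.1,-1.4,-0.8,0,0]
    - [0,-1.1,-1.1,0,0]
    - [0,-0.7,-1.2,0,0]
    - [0,-0.3,-1.1,0,0]
    - [0,-0.1,-0.7,0,0]
    - [0,0,-0.3,0,0]
  squeeze: 40

```text
t: 32.92
tcp_pos: [0.514, -0.0172, 0.0453]
tool_rot: [0.713, 0.698, -0.012, 0.071]
force: [0.5, -0.0, -0.7]
finger_gap: 1.002
```

```bash
python3 -c "
from h import *
look('g2')
d=load('g2w')
s=sense();M=R.from_quat(s['tool_rot']).as_matrix();print(s['tcp_pos']-.035*M[:,2],M[2])
"
```

```text
32.9167 [ 0.514  -0.0172  0.0453] [ 0.5 -0.  -0.7] 1.002
tool z [ 0.081 -0.118 -0.99 ] tool y deg -0.97
[ 0.51122151 -0.01263848  0.08041738] [-0.1160661   0.08368125 -0.98971011]
```

View pics/g2.png

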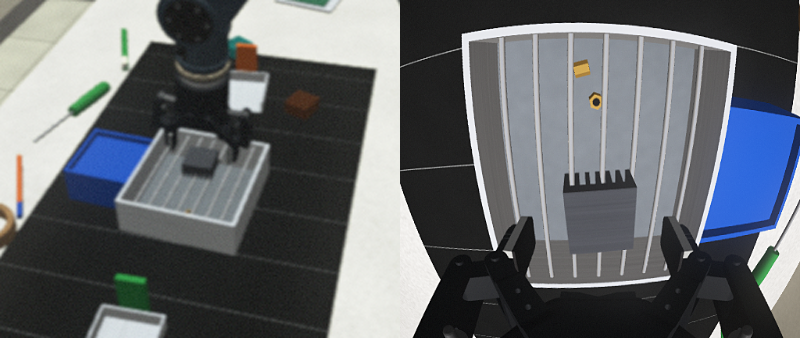

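>>> jog_arm:
  motion:
    - [0.1,0.1,-0.5,0,0]
    - [0,0,-0.5,0,0]
    - [0,0,-0.3,0,0]
    - [0,0,0,0,0]

```text
t: 33.35
tcp_pos: [0.5163, -0.0147, 0.0328]
tool_rot: [0.712, 0.698, -0.011, 0.072]
force: [0.5, -0.3, 0.8]
finger_gap: 0.999
```

```bash
python3 - <<'E'
from h import *
look('g3')
for t in('g1w','g2w','g3w'):
    d=load(t);hsv=cv2.cvtColor(d["img"],cv2.COLOR_RGB2HSV)
    m=cv2.inRange(hsv,(10,90,60),(30,255,255));n,l,st,c=cv2.connectedComponentsWithStats(m)
    for i in range(1,n):
        if 60<st[i,4]<900 and c[i][0]<400: print(t,[fray(d,*c[i],z).round(4).tolist() for z in(.01,.03,.055)])
E
```

```text
33.35 [ 0.5163 -0.0147  0.0328] [ 0.5 -0.3  0.8] 0.999
tool z [ 0.084 -0.118 -0.989] tool y deg -0.81
g1w [[0.5042, 0.072, 0.01], [0.5035, 0.0775, 0.03], [0.5026, 0.0844, 0.055]]
g1w [[0.5142, 0.0483, 0.01], [0.5127, 0.0556, 0.03], [0.5109, 0.0649, 0.055]]
g2w [[0.5036, 0.0718, 0.01], [0.5034, 0.0729, 0.03], [0.5031, 0.0744, 0.055]]
g2w [[0.5143, 0.048, 0.01], [0.5129, 0.0517, 0.03], [0.5112, 0.0563, 0.055]]
g3w [[0.5036, 0.0718, 0.01], [0.5036, 0.0733, 0.03], [0.5035, 0.0752, 0.055]]
g3w [[0.5142, 0.0481, 0.01], [0.513, 0.0523, 0.03], [0.5114, 0.0575, 0.055]]
```

View pics/g3.png

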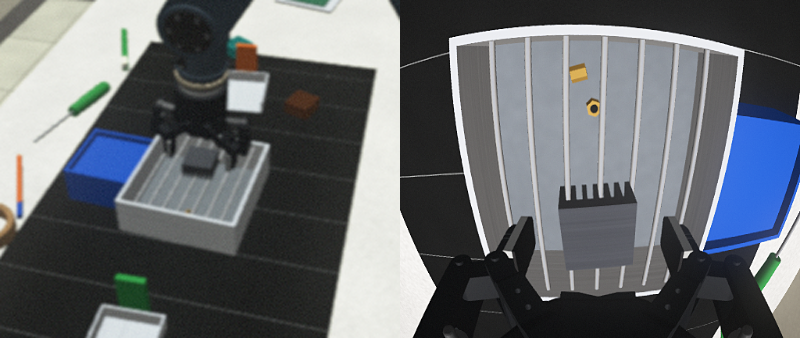

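>>> jog_arm:
  motion:
    - [0,0,0,0,80]
    - [0,0,0,0,150]
    - [0,0,0,0,255]
    - [0,0,0,0,255]
    - [0,0,0,0,255]
    - [0,0,0.3,0,255]
    - [0,0,0.6,0,255]
    - [0,0,0.6,0,255]
    - [0,0,0.4,0,255]

```text
t: 34.2
tcp_pos: [0.5162, -0.0145, 0.0544]
tool_rot: [0.712, 0.698, -0.011, 0.072]
force: [-0.0, -0.4, -1.2]
finger_gap: 0.534
```

```bash
python3 -c "
from h import *
look('g4')"
```

```text
34.2 [ 0.5162 -0.0145  0.0544] [-0.  -0.4 -1.2] 0.534
tool z [ 0.085 -0.118 -0.989] tool y deg -0.8
```

View pics/g4.png

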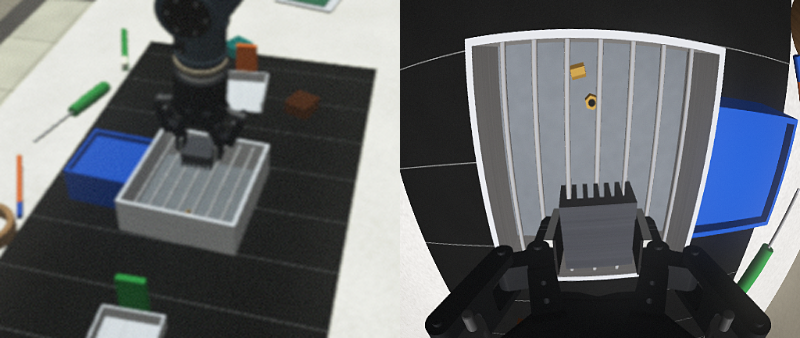

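>>> jog_arm:
  motion:
    - [0,0,0.8,0,255]
    - [0.3,0,1,0,255]
    - [0.8,0.1,0.8,0,255]
    - [1.4,0.1,0.4,0,255]
    - [1.8,0.1,0,0,255]
    - [2,0.1,0,0,255]
    - [2,0.1,0,0,255]
    - [1.8,0.1,0,0,255]
    - [1.4,0.1,0,0,255]
    - [1,0.1,0,0,255]
  squeeze: 60

```text
t: 35.13
tcp_pos: [0.6408, -0.0051, 0.0905]
tool_rot: [0.712, 0.699, -0.013, 0.069]
force: [-0.0, -0.6, -0.5]
finger_gap: 0.531
```

>>> jog_arm:
  motion:
    - [0.6,0,0,0,255]
    - [0.3,0,0,0,255]
    - [0,0,0,0,255]

```text
t: 35.38
tcp_pos: [0.6524, -0.005, 0.0914]
tool_rot: [0.712, 0.699, -0.012, 0.07]
force: [0.4, -0.4, -0.4]
finger_gap: 0.529
```

```bash
python3 -c "
from h import *
look('g5')
s=sense();M=R.from_quat(s['tool_rot']).as_matrix();print(s['tcp_pos']-.035*M[:,2])
"
```

```text
35.3833 [ 0.6524 -0.005   0.0914] [ 0.4 -0.4 -0.4] 0.529
tool z [ 0.081 -0.116 -0.99 ] tool y deg -0.8
[ 0.64842218 -0.00084803  0.12579956]
```

View pics/g5.png

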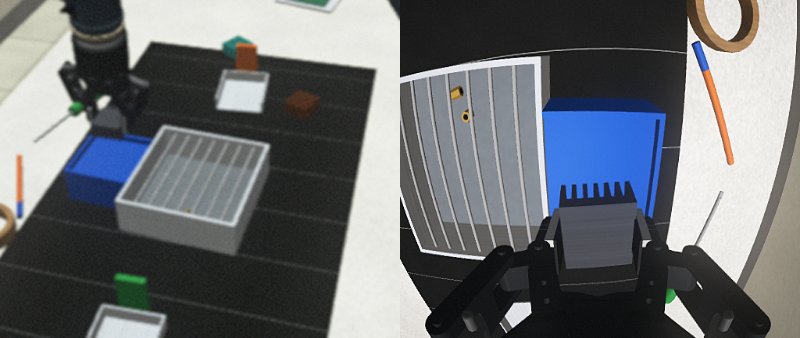

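>>> jog_arm:
  motion:
    - [0.2,0,-0.6,0,255]
    - [0.2,0,-1,0,255]
    - [0.1,0,-1.2,0,255]
    - [0,0,-1,0,255]
    - [0,0,-0.7,0,255]
    - [0,0,-0.4,0,255]
    - [0,0,-0.2,0,255]

```text
t: 36.07
tcp_pos: [0.6522, -0.0048, 0.0334]
tool_rot: [0.712, 0.699, -0.014, 0.067]
force: [0.2, 0.7, -0.2]
finger_gap: 0.527
```

```bash
python3 -c "
from h import *
look('g6')
s=sense();M=R.from_quat(s['tool_rot']).as_matrix();print(s['tcp_pos']-.035*M[:,2])
"
```

```text
36.0667 [ 0.6522 -0.0048  0.0334] [ 0.2  0.7 -0.2] 0.527
tool z [ 0.073 -0.115 -0.991] tool y deg -0.85
[ 0.64967513 -0.00069113  0.06848637]
```

View pics/g6.png

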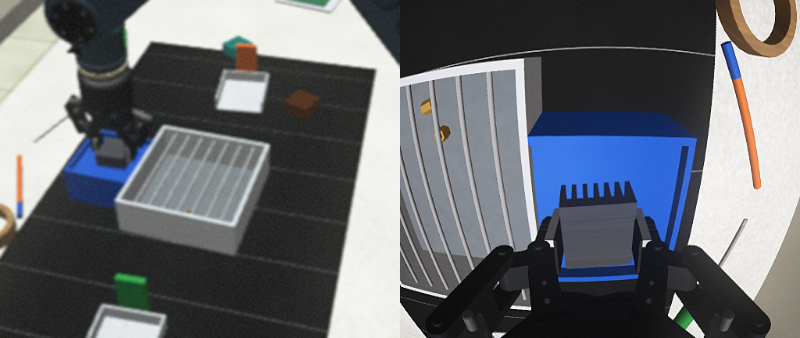

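>>> jog_arm:
  motion:
    - [0.3,0,-0.1,0,255]
    - [0.2,0,-0.2,0,255]
    - [0,0,-0.1,0,255]
    - [0,0,0,0,90]
    - [0,0,0,0,80]
    - [0,0,0,0,75]

```text
t: 36.67
tcp_pos: [0.66, -0.0049, 0.0338]
tool_rot: [0.712, 0.699, -0.013, 0.069]
force: [-0.2, -0.3, 0.3]
finger_gap: 0.706
```

```bash
python3 -c "
from h import *
look('g7')"
```

```text
36.6667 [ 0.66   -0.0049  0.0338] [-0.2 -0.3  0.3] 0.706
tool z [ 0.078 -0.117 -0.99 ] tool y deg -0.82
```

View pics/g7.png

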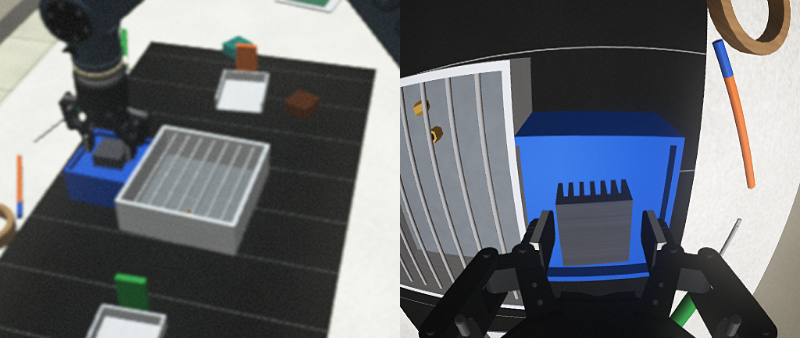

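Released. Retreat along the tool axis upward.

>>> jog_arm:
  motion:
    - [-0.1,0.1,0.8,0,75]
    - [-0.15,0.2,1.6,0,75]
    - [-0.15,0.2,2.2,0,60]
    - [-0.1,0.1,2.5,0,30]
    - [0,0,2.5,0,0]
    - [0,0,2,0,0]
    - [0,0,1,0,0]
    - [0,0,0.3,0,0]

```text
t: 37.43
tcp_pos: [0.652, 0.0019, 0.1688]
tool_rot: [0.712, 0.699, -0.014, 0.067]
force: [0.5, -0.2, 0.5]
finger_gap: 1.001
```

```bash
python3 - <<'E'
from h import *
look('h1')
d=load('h1w')
s=load('h1s');P=pts(s)
tilt('h1s',(245,135,290,165),185)
# heatsink top face dark pixels inside tray, from side depth
g=cv2.cvtColor(s["img"],cv2.COLOR_RGB2HSV)
m=(g[...,2]<80)&(P[...,2]>.066)&(P[...,2]<.09)&(abs(P[...,0]-.655)<.06)&(abs(P[...,1])<.06)
p=P[m];print(len(p),p.mean(0).round(4),p.min(0).round(3),p.max(0).round(3))
brass('h1')
E
```

```text
37.4333 [0.652  0.0019 0.1688] [ 0.5 -0.2  0.5] 1.001
tool z [ 0.074 -0.116 -0.991] tool y deg -0.84
n 422 normal [ 0.003 -0.007  1.   ] tilt 0.4 c [ 0.5174 -0.2899  0.0023] std 0.0012 y range -0.3428 -0.2396
167 [0.6471 0.0081 0.0723] [ 0.629 -0.023  0.066] [0.674 0.026 0.076]
brass [354  79  39  89 553] [373.9 120.9] [0.8065 0.0363 0.007 ]
brass [105  94   9  12  62] [108.5  99.4] [0.5054 0.0717 0.007 ]
brass [112 115  12  11  83] [117.8 119.6] [0.5137 0.0477 0.007 ]
tip [0.6496 0.0049 0.192 ]
```

View pics/h1.png

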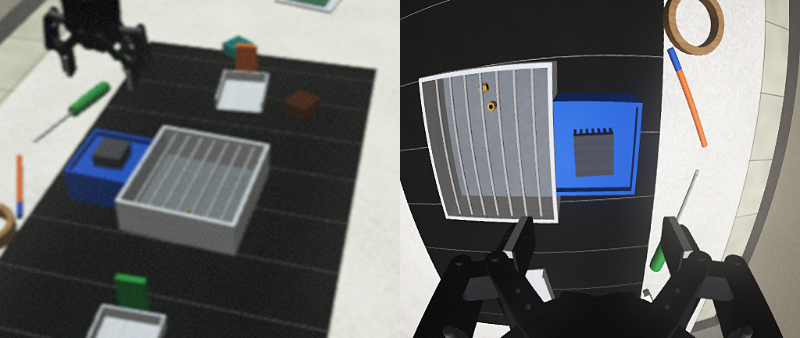

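```bash
python3 -c "
from h import *
print(sign_off(),sense()['t'])"
```

```text
the job is handed in; nothing more can be done
the job is handed in; nothing more can be done
```

The job is handed in at about 37 s. The end state matches the task, but the two spacers did not drop through by being tipped; I placed them by hand.

**What I did**
- I took the scoop by its orange handle and tilted it by pressing its front lip against the screen walls.
- The first tilt was against the far wall. The lip rode over the low rim at only about 8°, and both spacers rolled out onto the bench.
- The second tilt was against the outside of the near wall, up to about 43°. The heatsink slid over the rim onto the bars and came to rest upside down.
- I set the scoop down, picked both spacers off the bench and released them over gaps in the bars. I then moved the heatsink from the bars to the blue tray.

**Last checks before hand-in**
- **Scoop:** flat on the bench, 0.4° of tilt.
- **Spacers:** both on the box floor, confirmed from several wrist views that agree at about 10 mm height.
- **Heatsink:** well inside the tray, top at about 75 mm, so its centre is about 63 mm up. It was released and the gripper was clear.

**What disagreed**
- The closed fingertips ended about 25 mm short of the reported tool tip, so my first spacer grasp closed on nothing.
- The tool had drifted about 8° off vertical by the end.
- I did not measure step 1's distances directly. From the camera views I judge it was met during the second tilt, between about 16° and 40°, with the heatsink still in the scoop.

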